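# Free the specimens from the press and inspect them under the handheld microscope

## Task

Swing the press's hold-down bar well up and back, slide every specimen slab out from under it and lay each one flat, dome up and wholly on the round mat. When all are there, take the microscope by its upright grip and look at each slab in turn, in the order red, yellow, blue (those that are present): hold it still for two seconds with its nose about 4 cm from the amber dome and pointing straight at the middle of the dome's top. Finish with the microscope standing on the green coaster, the bar shut fully down again and the slabs still on the mat, and leave the other things on the table where they are.

Things in the scene. Friction and masses are not known exactly. Their poses are not given: they have to be found in the camera images.
- press: Specimen press: fixed grey deck 90 x 236 mm, top 25 mm above the table, yaw varies. Origin at table level; -x = open front (deck from x -35 to +55 mm), +x = back (hinge). Three lanes along x, centred at y -66, 0, +66 mm. A slab in its lane has its origin at x +12, z 25 mm, and must be slid along the press's -x: see press_lips.
- press_lips (a point): Middle of the front edge of the aluminium lips (press x +12, y 0, z 37 mm). From here back to x +45 mm, guides with 2 mm side clearance carry lips that overhang each slab's side edges by 5 mm, 2.5 mm above its plate. So a slab cannot be lifted straight up: slide it at least 35 mm forward (-x) first; 75 mm brings it clear of the deck.
- bar (a joint): Steel hold-down bar across all three lanes, hinged at the back. 0 rad = shut: it lies over the slabs just in front of their domes and stops them from sliding out. Grows as its front is swung up and back, to 1.4 rad. Stiff hinge (0.22 N m friction): it stays where it is left.
- bar_knob (a point): Centre of the black grip roller on the middle of the bar, 26 mm in diameter, 18 mm long along the hinge line (press y), on a 12 mm wide stalk. Pinch it from above across its 18 mm ends; it can turn between the fingers. Bar shut: at x -13, z 72 mm of the press, the bar's top face 25 mm below it. 71 mm from the hinge line.
- bar_hinge (a point): Point on the bar's hinge line: x +50, y 0, z 40 mm of the press. The line runs along the press's y axis; opening is a positive turn about +y (the front goes up and back).
- mat: Fixed round grey viewing mat with blue rim, 280 mm in diameter, 3 mm thick. Origin at its centre at table level.
- coaster: Fixed round green coaster, 110 mm in diameter, 4 mm thick, on which the microscope stands. Origin at its centre at table level.
- scope: Loose handheld microscope, 0.22 kg, about 104 mm high. Origin under its round foot (76 mm wide, 8 mm thick, centred at x +10 mm), z up. Grip: upright dark column 22 (x) x 18 (y) mm at x -20, z 8 to 102 mm; pinch across y from above near z 85. A black barrel 28 mm thick leans ahead of it: top at x 4 to 27 mm, nose low at x 70 mm.
- scope_eye (a point): Centre of the microscope's clear nose (x 70, y 0, z 18 mm of the microscope). Its own z axis is the line of sight, outward: ahead and down, 35 degrees from vertical; in the microscope's frame (0.574, 0, -0.819).
- slab_red: Loose red specimen slab, 0.09 kg, may be absent. White plate 60 (x) x 44 (y) x 8 mm; 16 mm wide red tongue to the front (-x), ending in a red grip block 24 (x) x 16 (y) mm, 24 mm high, centred at x -75 mm. Amber dome 24 mm wide at the origin. Spans x -87 to +30 mm. Origin at the underside, z up. Starts in a lane of the press, the block outside its front.
- slab_red_target (a point): Top centre of the amber dome of the red slab, 17 mm above its underside: the spot to look at.
- slab_yellow: Loose yellow specimen slab, 0.09 kg, may be absent. White plate 60 (x) x 44 (y) x 8 mm; 16 mm wide yellow tongue to the front (-x), ending in a yellow grip block 24 (x) x 16 (y) mm, 24 mm high, centred at x -75 mm. Amber dome 24 mm wide at the origin. Spans x -87 to +30 mm. Origin at the underside, z up. Starts in a lane of the press, the block outside its front.
- slab_yellow_target (a point): Top centre of the amber dome of the yellow slab, 17 mm above its underside: the spot to look at.
- slab_blue: Loose blue specimen slab, 0.09 kg, may be absent. White plate 60 (x) x 44 (y) x 8 mm; 16 mm wide blue tongue to the front (-x), ending in a blue grip block 24 (x) x 16 (y) mm, 24 mm high, centred at x -75 mm. Amber dome 24 mm wide at the origin. Spans x -87 to +30 mm. Origin at the underside, z up. Starts in a lane of the press, the block outside its front.
- slab_blue_target (a point): Top centre of the amber dome of the blue slab, 17 mm above its underside: the spot to look at.
- jar: Bystander: jar with green lid, 56 mm wide, 75 mm high. Origin at its underside; leave it alone.
- dish: Bystander: glass dish, 84 mm wide, 16 mm high. Origin at its underside; leave it alone.
- pebble: Bystander: pebble, 52 mm wide. Origin at its underside; leave it alone.
- pencil: Bystander: yellow pencil, 150 mm long. Origin at its underside; leave it alone.
- loupe: Bystander: small magnifier with wooden handle, about 125 mm long. Origin at its underside; leave it alone.
- slicebox: Bystander: small wooden box, 90 x 75 x 32 mm. Origin at its underside; leave it alone.
Not all that is in view belongs to the job. Several things look just like the scope: the one meant starts farthest to the robot's left.

How it is judged (in metres and radians):
On the way, in this order (a step that is already met when the one before it is completed fails the run):
1. the hold-down bar is swung up by more than 1 rad (value of joint bar above 1 rad), for 0.2 s.
2. every slab lies flat on the mat, let go (horizontal distance between each of slab_red, slab_yellow, slab_blue and mat below 0.125 m and height (world z) of each of slab_red, slab_yellow, slab_blue below 0.009 m and angle between each of slab_red, slab_yellow, slab_blue's own z axis and vertical below 0.12 rad and linear speed of each of slab_red, slab_yellow, slab_blue below 0.02 m/s and contact force between the fingers and slab_red below 0.3 N and contact force between the fingers and slab_yellow below 0.3 N and contact force between the fingers and slab_blue below 0.3 N), for 0.3 s.
3. the held microscope looks at the red slab's dome, steady for 1.5 s (dome top within 9 mm of the line of sight in each direction, nose 20 to 60 mm off, the slab on the mat) (x of slab_red_target in the frame of scope_eye between -0.009 and 0.009 m and y of slab_red_target in the frame of scope_eye between -0.009 and 0.009 m and z of slab_red_target in the frame of scope_eye between 0.02 and 0.06 m and horizontal distance between slab_red and mat below 0.125 m and height (world z) of slab_red below 0.009 m and angle between slab_red's own z axis and vertical below 0.12 rad), for 1.5 s.
4. the held microscope looks at the yellow slab's dome, steady for 1.5 s (dome top within 9 mm of the line of sight in each direction, nose 20 to 60 mm off, the slab on the mat) (x of slab_yellow_target in the frame of scope_eye between -0.009 and 0.009 m and y of slab_yellow_target in the frame of scope_eye between -0.009 and 0.009 m and z of slab_yellow_target in the frame of scope_eye between 0.02 and 0.06 m and horizontal distance between slab_yellow and mat below 0.125 m and height (world z) of slab_yellow below 0.009 m and angle between slab_yellow's own z axis and vertical below 0.12 rad), for 1.5 s.
5. the held microscope looks at the blue slab's dome, steady for 1.5 s (dome top within 9 mm of the line of sight in each direction, nose 20 to 60 mm off, the slab on the mat) (x of slab_blue_target in the frame of scope_eye between -0.009 and 0.009 m and y of slab_blue_target in the frame of scope_eye between -0.009 and 0.009 m and z of slab_blue_target in the frame of scope_eye between 0.02 and 0.06 m and horizontal distance between slab_blue and mat below 0.125 m and height (world z) of slab_blue below 0.009 m and angle between slab_blue's own z axis and vertical below 0.12 rad), for 1.5 s.
At the end, for the whole second after the job is handed in: The bar is down (below 0.15 rad), the microscope stands upright on the coaster (its origin within 45 mm of the centre), every slab lies flat, dome up, on the mat (the dome within 125 mm of the mat's centre), all let go and at rest (all of step 2 and value of joint bar below 0.15 rad and horizontal distance between scope and coaster below 0.045 m and angle between scope's own z axis and vertical below 0.1 rad and height (world z) of scope below 0.01 m and linear speed of scope below 0.02 m/s); the robot touches nothing.
It fails at once if a bystander is pushed more than 40 mm from its place (distance of any of jar, dish, pebble, pencil, loupe, slicebox from where it was at the start of the episode above 0.04 m).
Of slab_red, slab_yellow, slab_blue only 2 to 3 are there at a start; the rules pass over those that are not, and their reading is None.
At some moment in a run one of scope may be knocked a few centimetres aside while the robot is not near it.
Once in a run the grip may slacken for a moment while it holds something.
It also fails if it takes over 210 s, if anything falls off the work surface, if the arm or the gripper's body presses on something with over 40 N, if the wrist force passes 120 N, or if a joint passes its speed limit or range.

## Robot

A 6-joint arm with a two-finger parallel gripper is mounted at the origin on the work surface. World frame = base frame: x ahead of the robot, y to its left, z up, the work surface at z = 0. Lengths are in mm, angles in degrees, forces in N, time in s.
With the tool pointing down it reaches from about 350 to 850 mm from the base axis. Payload 8.1 kg.
Tool frame: the origin (TCP) lies at the very end of the fingers, on their centre line; the grasp point (between the pads) lies 19 mm behind it (tcp_to_grasp is the distance from the TCP to the grasp point, in mm); z points along the fingers, x is the direction in which the jaws open and shut, and the axes are right-handed (so a half turn about z gives the same grasp; the last joint's range is limited). The gripper opens to 85 mm and grips with 20 to 120 N. Pads are 22 mm wide; open, the fingers measure 114 mm over their backs; the gripper's body (76 mm by 85 mm) begins 54 mm behind the grasp point. The pads swing forward as they close: fully open they stand 13 mm farther back than shut.
Start: joints at [62.601, 7.471, 85.268, -0, 87.261, -4.893], TCP at [229.645, 554.318, 231.292] pointing down, gripper open.
Joint ranges: [-169.43, 169.43], [-51.17, 129.36], [1.28, 143.12], [-76.62, 256.62], [0, 156.53], [-152.29, 152.29]. Speed limits (degrees/s): [136.94, 136.94, 159.86, 180, 180, 180].

## Interface

Orientations are given as [roll, pitch, yaw] about the fixed x, y, z axes, in that order (R = Rz(yaw) Ry(pitch) Rx(roll)).
In Python, from bench import * gives the robot as it stands. The module is installed in compiled form; this text tells all that it offers.
- The arm moves only by the tool apply_moves, never from a script. Its argument "targets" is text: rows parted by semicolons, each of 7 numbers parted by spaces: the turn, a rotation vector about the tool's x, y, z in rad, then the shift along the tool's x, y, z in cm, then the finger opening in cm, from 0 to 8.54. A call has exactly 5 rows; each row is the pose to reach, as a shift and turn from the pose commanded when the call began, along the tool's axes at that moment; what a row does not reach only later rows make up. A row lasts 1/10 s, in which the tool goes at most 50 mm and 8.59 degrees, less where a joint would pass 70% of its speed; a pose out of reach is approached as far as the arm can. A call with a gripper value outside its range is refused whole. The fingers move at their own pace and stop on an object; "force" is the grip in N (left out, the last holds). Time passes only in rows, so rows that repeat a pose let the fingers close, or fill a call up. It gives the time, the measured TCP pose, the force and the opening at its end, in the units of the state.
- sense(): the state, without advancing time (a new reading comes with each control period).
- snapshot(name): name is "side" or "top" or "wrist"; returns the picture (400x640x3 uint8, red, green, blue); there is no depth.
- camera_model(name): a dict with "fx", "fy", "cx", "cy" (pixels), "position" and "attitude" of the camera in the world; the wrist camera has in their place "T_tool_cam" (4x4, takes a point from camera to tool coordinates, whose origin is the TCP and whose axes are the tool frame's). Camera axes: x right, y up, looking along -z (the intrinsics and any distortion apply to the point x, -y, -z); pixel columns grow to the right and rows downward; lengths in mm; the calibration is good to about 2 mm. A picture is of the moment at which its call begins: read the wrist's pose just before it. camera_model takes no time and is no camera call.
- hand_in(): hands the job in, once; it reports no verdict.
Trained networks look in the newest picture that a camera, given by its name, has taken for a name from the list of things; names that differ only in an ending like _2 or _b are one class to them, and where a whole thing is asked for, a point or a joint stands for the part that bears it (a point fixed in the world has none). Each returns a list of dicts, best first, with "confidence" (0 to 1); they miss things now and then, are a little off and sometimes report something else, mostly with a low value. They report only what shows in the picture. A call takes as long as a camera call. They do not tell look-alikes from the thing itself.
- recognise(camera, query): "at" ([row, column] in pixels, amid what is visible of it).
- place_of(camera, query): "at" ([row, column] in pixels: a listed point, or the origin of a listed thing).
The state is a dict: "time": time; "joint_pos": joint angles; "qd": joint speeds; "joint_efforts": joint torques, N m; "tool_pos": TCP position; "tcp_rot": TCP orientation; "ft_force": force on the tool from outside, world axes, zero at the start; "wrist_torque": the same for the moment, N m; "finger_gap": finger opening in mm.
Only numpy, scipy, OpenCV 4.12 (cv2) and the standard library are available. Lean on these libraries where they do the work, as an engineer would, in place of code of your own. Each camera call takes 0.05 s, during which the arm holds its last target. There are 200 camera calls.

## Working session

There is one attempt and no reset: what is moved stays moved. The work goes in short steps, Python scripts to look and compute and a tool call to move; the robot and the scene stay as the last step left them, time stands still between calls to the robot, and variables do not carry over. Pictures are saved under pics/ and viewed, about 12 in all and at most 16, crops included, and the job is handed in when it is done.

Besides the shell and the picture viewer there is one more tool, called after "Request:" as name(argument=value, ...), one argument or row to a line, values as JSON. apply_moves: Moves the arm, as the interface text tells. Its arguments: {"type":"object","properties":{"targets":{"type":"string"},"force":{"type":"number"}},"required":["targets"]}

```bash
mkdir -p pics; cat > h.py <<'E'
from bench import *
import numpy as np, cv2
from scipy.spatial.transform import Rotation as R
def save(n,img,crop=None,scale=1):
    if crop: r0,r1,c0,c1=crop; img=img[r0:r1,c0:c1]
    img=cv2.resize(img,None,fx=scale,fy=scale,interpolation=cv2.INTER_CUBIC)
    cv2.imwrite(f'pics/{n}.png',img[:,:,::-1])
def T_tool(s=None):
    s=s or sense(); T=np.eye(4); T[:3,:3]=R.from_euler('xyz',s['tcp_rot'],degrees=True).as_matrix(); T[:3,3]=s['tool_pos']; return T
def cam(name,s=None):
    m=camera_model(name)
    if name=='wrist': T=T_tool(s)@np.array(m['T_tool_cam'])
    else:
        T=np.eye(4); T[:3,3]=m['position']; a=m['attitude']
        T[:3,:3]=np.array(a) if np.array(a).shape==(3,3) else R.from_euler('xyz',a,degrees=True).as_matrix()
    return m,T
def ray(name,px,s=None):
    m,T=cam(name,s); r,c=px
    K=np.array([[m['fx'],0,m['cx']],[0,m['fy'],m['cy']],[0,0,1.]])
    d=np.array(m.get('distortion',np.zeros(5)),float) if not isinstance(m.get('distortion'),dict) else np.zeros(5)
    u=cv2.undistortPoints(np.array([[[c,r]]],float),K,d)[0,0]
    return T[:3,3],T[:3,:3]@np.array([u[0],-u[1],-1.])
def at_z(name,px,z,s=None):
    o,d=ray(name,px,s); return o+d*(z-o[2])/d[2]
def proj(name,P,s=None):
    m,T=cam(name,s); p=T[:3,:3].T@(np.asarray(P,float)-T[:3,3]); return [m['cy']+m['fy']*(-p[1])/(-p[2]), m['cx']+m['fx']*p[0]/(-p[2])]
E
python3 - <<'E'
from h import *
print(sense())
for n in('side','top','wrist'):print(n,camera_model(n))
for n in('side','top','wrist'):
    im=snapshot(n);save(n+'0',im,None,1.25)
    for q in ['press_lips','bar_knob','bar_hinge','mat','coaster','scope','scope_eye','slab_red','slab_yellow','slab_blue','slab_red_target','slab_yellow_target','slab_blue_target','press']:
        if n=='wrist' : continue
        print(n,q,[(np.round(d['at'],1).tolist(),round(d['confidence'],2)) for d in place_of(n,q)][:5])
E
```

```text
{'time': 0.0, 'joint_pos': array([ 6.26021889e+01,  7.51560414e+00,  8.53318199e+01, -1.91619639e-03,
        8.72615609e+01, -4.89176865e+00]), 'qd': array([ 0.01027176,  0.067376  ,  0.05448093, -0.03545949, -0.02606444,
        0.00551555]), 'joint_efforts': array([ 1.93212843e-03, -5.69387090e+01, -5.00571048e+01,  2.41447460e-04,
        1.43238658e-02, -5.85193334e-05]), 'tool_pos': array([229.38307538, 553.80394   , 230.214919  ]), 'tcp_rot': array([-1.79992613e+02,  1.08751147e-01,  6.74940580e+01]), 'ft_force': array([ 0.39417203,  0.12881666, -0.03993199]), 'wrist_torque': array([ 0.02783684, -0.03670657, -0.01586311]), 'finger_gap': 85.3036156262343}
side {'fx': 394.31856022824246, 'fy': 394.31856022824246, 'cx': 320.0852309508429, 'cy': 209.43899786614364, 'position': array([ 388.69879206, -789.10405819,  713.51000512]), 'attitude': array([52.07525452, -1.08759156, -6.97215607])}
top {'fx': 477.20587898179934, 'fy': 477.20587898179934, 'cx': 315.6311548069445, 'cy': 206.34439159733947, 'position': array([ 303.55283735,   44.13560668, 1377.05271144]), 'attitude': array([  
[... 1403 characters left out ...]
e [([205.7, 420.5], 0.22)]
top mat [([210.7, 254.2], 0.87), ([145.5, 245.5], 0.57), ([134.2, 300.1], 0.22)]
top coaster [([226.1, 343.5], 0.71)]
top scope [([263.6, 486.3], 0.84), ([307.5, 430.6], 0.78), ([229.0, 343.2], 0.59)]
top scope_eye [([281.7, 436.6], 0.93), ([203.3, 334.2], 0.77), ([282.8, 474.3], 0.6)]
top slab_red [([202.3, 442.3], 0.6)]
top slab_yellow [([199.6, 420.8], 0.78), ([141.3, 427.1], 0.16)]
top slab_blue [([196.0, 397.5], 0.57), ([133.5, 296.1], 0.42)]
top slab_red_target [([200.9, 442.6], 0.64), ([144.1, 248.3], 0.46)]
top slab_yellow_target [([199.9, 422.2], 0.79), ([183.9, 422.4], 0.66)]
top slab_blue_target [([196.9, 396.1], 0.83)]
top press [([205.1, 420.3], 0.94)]
```

View pics/top0.png

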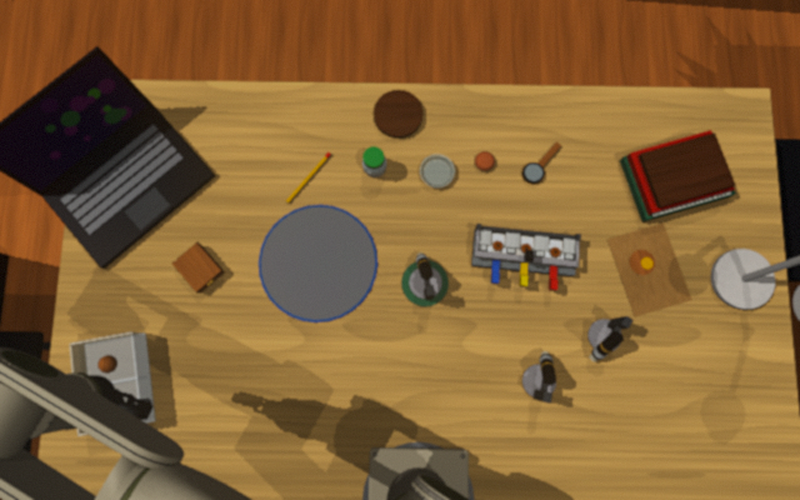

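View pics/side0.png

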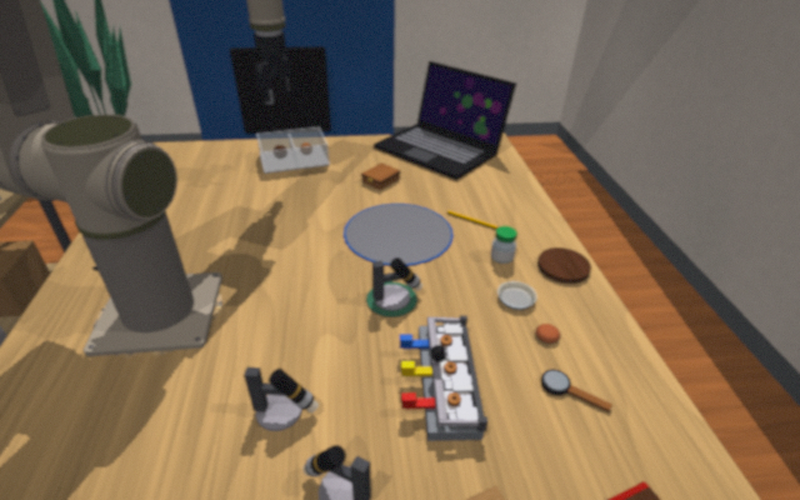

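```bash
cat >> h.py <<'E'
def tri(pxs):
    A=np.zeros((3,3));b=np.zeros(3)
    for n,p in pxs:
        o,d=ray(n,p);d/=np.linalg.norm(d);M=np.eye(3)-np.outer(d,d);A+=M;b+=M@o
    return np.linalg.solve(A,b)
E
python3 - <<'E'
from h import *
D={'lips':(37,[201.8,421.8],[294.7,361.3]),'mat':(3,[210.7,254.2],[184.1,312.4]),'coaster':(4,[226.1,343.5],[238.1,314.4]),'scope':(4,[229,343.2],[237.3,309.4]),'eye':(22,[203.3,334.2],[231.4,336.9]),
'red':(25,[202.3,442.3],[324.2,360]),'yel':(25,[199.6,420.8],[298.5,359.4]),'blue':(25,[196,397.5],[278.6,353.5]),'redT':(42,[200.9,442.6],[319.1,363.5]),'yelT':(42,[199.9,422.2],[292.7,359.5]),'bluT':(42,[196.9,396.1],[271.4,353.5]),'knob':(72,[199.8,443.6],[280.9,350.3]),'hinge':(40,[205.7,420.5],[298.4,376.6]),'press':(0,[205.1,420.3],[303.7,353.8])}
for k,(z,t,s) in D.items(): print(k,z,at_z('top',t,z).round()[:2],at_z('side',s,z).round()[:2],tri([('top',t),('side',s)]).round())
print(proj('top',[229.6,554,231]))
E
```

```text
lips 37 [ 547. -241.] [ 560. -239.] [ 553. -241.   39.]
mat 3 [518. 240.] [504. 248.] [510. 239.  10.]
coaster 4 [478. -20.] [482.  -9.] [479. -20.  14.]
scope 4 [469. -20.] [469.  -5.] [468. -19.  17.]
eye 22 [541.   8.] [543.  -9.] [545.   7.   8.]
red 25 [ 549. -302.] [ 544. -306.] [ 547. -303.   21.]
yel 25 [ 555. -241.] [ 557. -239.] [ 556. -241.   26.]
blue 25 [ 565. -174.] [ 555. -181.] [ 561. -175.   19.]
redT 42 [ 550. -299.] [ 550. -306.] [ 551. -301.   34.]
yelT 42 [ 551. -241.] [ 556. -237.] [ 553. -241.   46.]
bluT 42 [ 559. -167.] [ 555. -174.] [ 558. -168.   36.]
knob 72 [ 547. -294.] [ 535. -228.] [ 529. -278.  131.]
hinge 40 [ 535. -236.] [ 590. -255.] [ 566. -244.   25.]
press 0 [ 544. -244.] [ 547. -233.] [ 543. -242.   12.]
[np.float64(314.30864902829376), np.float64(103.248633339247)]
```

```bash
cat > plan.py <<'E'
# plan.py x y z yaw grip_cm ncalls [; next ...]  -> call rows; tracks commanded pose (tool down)
import sys,json,os,numpy as np
C='cmd.json'
c=json.load(open(C)) if os.path.exists(C) else [229.645,554.318,231.292,67.494]
for seg in ' '.join(sys.argv[1:]).split(','):
    v=[float(a) for a in seg.split()]; g=v[4]; n=int(v[5]); start=np.array(c); end=np.array(v[:4])
    for k in range(n):
        y=np.radians(c[3]); ax=np.array([[np.cos(y),np.sin(y),0],[np.sin(y),-np.cos(y),0],[0,0,-1]])
        rows=[]
        for i in range(1,6):
            f=(k+min(i/4.,1) if n==1 else k+i/5)/n
            if n>1 and k==n-1: f=(k+min(i/4.,1))/n
            p=start+(end-start)*f; d=ax@(p[:3]-np.array(c[:3]))/10; w=-np.radians(p[3]-c[3])
            d=d.round(2); w=round(w,3); rows.append('0 0 %g %g %g %g %g'%(w,*d,g))
        print('; '.join(rows))
        c=[*(np.array(c[:3])+ax.T@(d*10)),c[3]-np.degrees(w)]
json.dump(list(map(float,c)),open(C,'w')); print(np.round(c,1))
E
python3 plan.py 515 -240 230 84.5 5 6
```

```text
0 0 -0.01 -2.08 1.89 0 5; 0 0 -0.02 -4.16 3.78 0.01 5; 0 0 -0.03 -6.25 5.68 0.01 5; 0 0 -0.04 -8.33 7.57 0.02 5; 0 0 -0.049 -10.41 9.46 0.02 5
0 0 -0.01 -2.17 1.79 0.01 5; 0 0 -0.02 -4.34 3.58 0.01 5; 0 0 -0.03 -6.52 5.37 0.01 5; 0 0 -0.04 -8.69 7.15 0.02 5; 0 0 -0.05 -10.86 8.94 0.02 5
0 0 -0.01 -2.26 1.68 0.01 5; 0 0 -0.02 -4.52 3.36 0.01 5; 0 0 -0.03 -6.78 5.03 0.02 5; 0 0 -0.04 -9.04 6.71 0.02 5; 0 0 -0.049 -11.29 8.39 0.02 5
0 0 -0.01 -2.34 1.56 0.01 5; 0 0 -0.02 -4.68 3.13 0.01 5; 0 0 -0.03 -7.02 4.69 0.02 5; 0 0 -0.04 -9.36 6.26 0.02 5; 0 0 -0.05 -11.7 7.82 0.03 5
0 0 -0.01 -2.41 1.45 0 5; 0 0 -0.02 -4.82 2.89 0 5; 0 0 -0.03 -7.24 4.34 0.01 5; 0 0 -0.039 -9.65 5.78 0.01 5; 0 0 -0.049 -12.06 7.23 0.02 5
0 0 -0.013 -3.11 1.66 0 5; 0 0 -0.025 -6.21 3.31 0.01 5; 0 0 -0.037 -9.31 4.97 0.01 5; 0 0 -0.05 -12.41 6.63 0.02 5; 0 0 -0.05 -12.41 6.63 0.02 5
[ 515.  -240.   230.    84.5]
```

Request:
apply_moves(
  targets="0 0 -0.01 -2.08 1.89 0 5; 0 0 -0.02 -4.16 3.78 0.01 5; 0 0 -0.03 -6.25 5.68 0.01 5; 0 0 -0.04 -8.33 7.57 0.02 5; 0 0 -0.049 -10.41 9.46 0.02 5",
)

```text
time: 2.05
tool_pos: [277.4, 420.9, 231.1]
tcp_rot: [180.0, -0.0, 70.3]
ft_force: [0.6, 0.3, -0.1]
finger_gap: 49.5
```

Request:
apply_moves(
  targets="0 0 -0.01 -2.17 1.79 0.01 5; 0 0 -0.02 -4.34 3.58 0.01 5; 0 0 -0.03 -6.52 5.37 0.01 5; 0 0 -0.04 -8.69 7.15 0.02 5; 0 0 -0.05 -10.86 8.94 0.02 5",
)

```text
time: 2.55
tool_pos: [325.0, 288.5, 231.0]
tcp_rot: [180.0, -0.0, 73.2]
ft_force: [0.9, 0.5, 0.3]
finger_gap: 49.8
```

Request:
apply_moves(
  targets="0 0 -0.01 -2.26 1.68 0.01 5; 0 0 -0.02 -4.52 3.36 0.01 5; 0 0 -0.03 -6.78 5.03 0.02 5; 0 0 -0.04 -9.04 6.71 0.02 5; 0 0 -0.049 -11.29 8.39 0.02 5",
)

```text
time: 3.05
tool_pos: [372.7, 156.1, 230.9]
tcp_rot: [180.0, -0.0, 76.0]
ft_force: [-0.5, 0.1, -0.9]
finger_gap: 50.1
```

Request:
apply_moves(
  targets="0 0 -0.01 -2.34 1.56 0.01 5; 0 0 -0.02 -4.68 3.13 0.01 5; 0 0 -0.03 -7.02 4.69 0.02 5; 0 0 -0.04 -9.36 6.26 0.02 5; 0 0 -0.05 -11.7 7.82 0.03 5",
)

```text
time: 3.55
tool_pos: [420.2, 23.6, 230.7]
tcp_rot: [180.0, -0.0, 78.9]
ft_force: [-0.1, 0.4, -0.4]
finger_gap: 49.9
```

Request:
apply_moves(
  targets="0 0 -0.01 -2.41 1.45 0 5; 0 0 -0.02 -4.82 2.89 0 5; 0 0 -0.03 -7.24 4.34 0.01 5; 0 0 -0.039 -9.65 5.78 0.01 5; 0 0 -0.049 -12.06 7.23 0.02 5",
)

```text
time: 4.05
tool_pos: [467.8, -108.8, 230.4]
tcp_rot: [180.0, 0.0, 81.7]
ft_force: [0.8, 0.1, 0.0]
finger_gap: 50.1
```

Request:
apply_moves(
  targets="0 0 -0.013 -3.11 1.66 0 5; 0 0 -0.025 -6.21 3.31 0.01 5; 0 0 -0.037 -9.31 4.97 0.01 5; 0 0 -0.05 -12.41 6.63 0.02 5; 0 0 -0.05 -12.41 6.63 0.02 5",
)

```text
time: 4.55
tool_pos: [515.4, -243.6, 229.4]
tcp_rot: [-180.0, 0.1, 84.4]
ft_force: [0.1, 0.8, -0.3]
finger_gap: 50.1
```

```bash
python3 - <<'E'
from h import *
s=sense(); im=snapshot('wrist'); save('w1',im,None,1.25); print(s['time'],s['tool_pos'],s['tcp_rot'])
Z={'press_lips':37,'bar_knob':72,'bar_hinge':40,'slab_red':25,'slab_yellow':25,'slab_blue':25,'slab_red_target':42,'slab_yellow_target':42,'slab_blue_target':42,'press':0}
for q,z in Z.items():
    for d in place_of('wrist',q)[:2]: print(q,np.round(d['at'],1),round(d['confidence'],2),at_z('wrist',d['at'],z,s).round(1))
for q in ['slab_red','slab_yellow','slab_blue']: print(q,[(np.round(d['at'],1),round(d['confidence'],2)) for d in recognise('wrist',q)[:2]])
E
```

```text
4.55 [ 515.35238406 -243.57585576  229.35222009] [-1.79979720e+02  5.50004127e-02  8.43597528e+01]
press_lips [213.5 326.8] 0.73 [ 560.5 -237.8   37. ]
bar_knob [200.8 323.4] 0.87 [ 534.4 -240.    72. ]
bar_hinge [243.6 326.4] 0.72 [ 597.7 -241.7   40. ]
slab_red [204.3 272. ] 0.74 [ 546.2 -303.4   25. ]
slab_yellow [211.2 325.6] 0.71 [ 561.4 -239.    25. ]
slab_blue [209.1 377.9] 0.67 [ 564.9 -175.    25. ]
slab_blue [116.7 510.1] 0.45 [470.2 -21.9  25. ]
slab_red_target [209.7 268.9] 0.94 [ 547.6 -304.6   42. ]
slab_red_target [207.7 378.1] 0.41 [ 557.5 -177.7   42. ]
slab_yellow_target [214.3 324. ] 0.83 [ 559.5 -241.1   42. ]
slab_blue_target [173.8 523.4] 0.72 [533.4 -12.9  42. ]
slab_blue_target [211.5 383. ] 0.62 [ 562.8 -172.2   42. ]
press [190.4 327.2] 0.92 [ 541.6 -234.6    0. ]
slab_red [(array([204.1, 271.9]), 0.93)]
slab_yellow [(array([202.4, 318.7]), 0.6)]
slab_blue [(array([200.8, 271.4]), 0.56)]
```

View pics/w1.png

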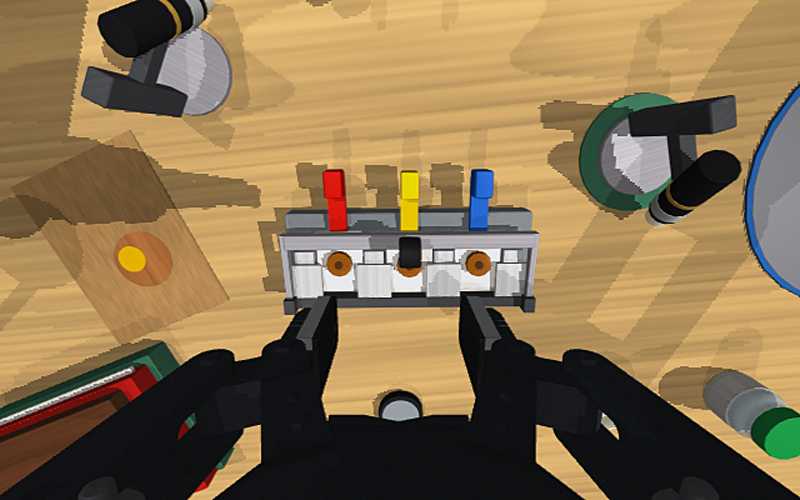

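```bash
python3 - <<'E'
from h import *
s=sense(); im=snapshot('wrist'); print(s['tool_pos'],s['tcp_rot'])
hsv=cv2.cvtColor(im,cv2.COLOR_RGB2HSV)
sub=np.zeros(im.shape[:2],bool); sub[130:235,222:430]=1
H,S,V=[hsv[...,i].astype(int) for i in range(3)]
def blobs(m,n,zz,amin=15):
    k,l,st,ce=cv2.connectedComponentsWithStats((m&sub).astype(np.uint8))
    for i in range(1,k):
        if st[i,4]>amin: print(n,st[i].tolist(),ce[i].round(1),at_z('wrist',ce[i][::-1],zz,s).round(1))
blobs((((H<4)|(H>176))&(S>200)&(V>180)),'red',49)
blobs((H>24)&(H<32)&(S>200)&(V>180),'yel',49)
blobs((H>100)&(H<125)&(S>150)&(V>150),'blu',49)
blobs((H>5)&(H<18)&(S>190)&(V>90)&(np.arange(400)[:,None]>190),'dome',38)
blobs((V<50)&(np.arange(400)[:,None]<220),'knob',72,60)
E
```

```text
[ 515.0574618  -239.83657712  230.10522573] [1.79989781e+02 6.08974684e-03 8.45255215e+01]
red [255, 138, 19, 46, 617] [264.2 160.5] [ 489.3 -296.7   49. ]
yel [317, 139, 14, 45, 576] [323.5 161. ] [ 496.  -232.1   49. ]
blu [372, 138, 19, 45, 600] [381.1 160. ] [ 500.8 -169.3   49. ]
dome [258, 203, 19, 18, 232] [267.3 211.3] [ 550.8 -303.8   38. ]
dome [370, 203, 18, 18, 235] [378.5 211.5] [ 563.5 -172.6   38. ]
dome [315, 212, 19, 10, 91] [323.7 217.3] [ 564.6 -237.8   38. ]
knob [315, 190, 18, 25, 417] [323.3 202. ] [ 535.7 -236.3   72. ]
```

```bash
python3 plan.py 533 -236 110 84.5 5 1, 533 -236 57 84.5 4 1; echo; python3 plan.py 533 -236 57 84.5 1.4 2
```

```text
0 0 0 0.14 0.44 3 5; 0 0 0 0.28 0.88 6 5; 0 0 0 0.43 1.31 9 5; 0 0 0 0.57 1.75 12 5; 0 0 0 0.57 1.75 12 5
0 0 0 -0 0 1.32 4; 0 0 0 -0 0 2.65 4; 0 0 0 -0 0 3.97 4; 0 0 0 -0 0 5.3 4; 0 0 0 -0 0 5.3 4
[ 533.  -236.    57.    84.5]

0 0 0 -0 0 -0 1.4; 0 0 0 -0 0 -0 1.4; 0 0 0 -0 0 -0 1.4; 0 0 0 -0 0 -0 1.4; 0 0 0 -0 0 -0 1.4
0 0 0 -0 0 -0 1.4; 0 0 0 -0 0 -0 1.4; 0 0 0 -0 0 -0 1.4; 0 0 0 -0 0 -0 1.4; 0 0 0 -0 0 -0 1.4
[ 533.  -236.    57.    84.5]
```

Request:
apply_moves(
  targets="0 0 0 0.14 0.44 3 5; 0 0 0 0.28 0.88 6 5; 0 0 0 0.43 1.31 9 5; 0 0 0 0.57 1.75 12 5; 0 0 0 0.57 1.75 12 5",
  force=30,
)

```text
time: 5.8
tool_pos: [530.1, -234.1, 104.8]
tcp_rot: [-179.5, -0.2, 84.5]
ft_force: [0.2, 0.7, -0.2]
finger_gap: 49.7
```

Request:
apply_moves(
  targets="0 0 0 0 0 1.32 4; 0 0 0 0 0 2.65 4; 0 0 0 0 0 3.97 4; 0 0 0 0 0 5.3 4; 0 0 0 0 0 5.3 4",
)

```text
time: 6.3
tool_pos: [531.4, -235.2, 54.5]
tcp_rot: [-179.8, -0.1, 84.5]
ft_force: [-0.5, 0.1, -0.2]
finger_gap: 39.9
```

Request:
apply_moves(
  targets="0 0 0 0 0 0 1; 0 0 0 0 0 0 1; 0 0 0 0 0 0 1; 0 0 0 0 0 0 1; 0 0 0 0 0 0 1",
)

```text
time: 6.8
tool_pos: [533.3, -236.2, 57.5]
tcp_rot: [180.0, 0.0, 84.5]
ft_force: [0.0, -1.6, 1.3]
finger_gap: 17.8
```

```bash
python3 - <<'E'
from h import *
s=sense(); print(s['tool_pos'],s['finger_gap'],s['ft_force'],s['wrist_torque'])
# arc, tool frame of yaw 84.5 ; press frame motion
y=np.radians(84.5);ax=np.array([[np.cos(y),np.sin(y),0],[np.sin(y),-np.cos(y),0],[0,0,-1]])
f=np.array([np.cos(np.radians(-5.5)),np.sin(np.radians(-5.5)),0])
for th in np.arange(0,1.36,.0833):
    c,sn=np.cos(th),np.sin(th); x=-63*c+32*sn+63; z=63*sn+32*c-32
    print(round(th,2),(ax@(f*x+np.array([0,0,z]))/10).round(2))
E
```

```text
[ 533.26016972 -236.23179267   57.51272405] 17.841108974654848 [ 0.00751686 -1.61956159  1.26106374] [-0.10988897  0.11361662  0.24953587]
0.0 [0. 0. 0.]
0.08 [ 0.    0.29 -0.51]
0.17 [ 0.    0.62 -1.  ]
0.25 [ 0.    0.99 -1.46]
0.33 [ 0.    1.39 -1.88]
0.42 [ 0.    1.83 -2.28]
0.5 [ 0.    2.3  -2.63]
0.58 [ 0.    2.8  -2.94]
0.67 [ 0.    3.33 -3.21]
0.75 [ 0.    3.87 -3.43]
0.83 [ 0.    4.43 -3.61]
0.92 [ 0.    5.   -3.75]
1.0 [ 0.    5.59 -3.83]
1.08 [ 0.    6.17 -3.86]
1.17 [ 0.    6.76 -3.85]
1.25 [ 0.    7.35 -3.79]
1.33 [ 0.    7.92 -3.68]
```

Request:
apply_moves(
  targets="0 0 0 0 0.29 -0.51 1; 0 0 0 0 0.62 -1 1; 0 0 0 0 0.99 -1.46 1; 0 0 0 0 1.39 -1.88 1; 0 0 0 0 1.83 -2.28 1",
)

```text
time: 7.3
tool_pos: [550.5, -237.7, 79.2]
tcp_rot: [-179.9, -0.0, 84.5]
ft_force: [-0.5, -4.5, -12.9]
finger_gap: 17.5
```

Request:
apply_moves(
  targets="0 0 0 0 0.47 -0.35 1; 0 0 0 0 0.97 -0.66 1; 0 0 0 0 1.5 -0.93 1; 0 0 0 0 2.04 -1.15 1; 0 0 0 0 2.6 -1.33 1",
)

```text
time: 7.8
tool_pos: [576.2, -240.0, 92.9]
tcp_rot: [-179.8, -0.0, 84.5]
ft_force: [-6.1, -2.0, -7.5]
finger_gap: 17.2
```

Request:
apply_moves(
  targets="0 0 0 0 0.57 -0.14 1; 0 0 0 0 1.16 -0.22 1; 0 0 0 0 1.74 -0.25 1; 0 0 0 0 2.33 -0.24 1; 0 0 0 0 2.92 -0.18 1",
)

```text
time: 8.3
tool_pos: [605.8, -242.6, 95.5]
tcp_rot: [-179.9, -0.0, 84.5]
ft_force: [-8.0, -0.6, -1.5]
finger_gap: 17.6
```

Request:
apply_moves(
  targets="0 0 0 0 0 0 1; 0 0 0 0 0 0 1; 0 0 0 0 0 0 1; 0 0 0 0 0 0 1; 0 0 0 0 0 0 4",
)

```text
time: 8.8
tool_pos: [607.2, -243.1, 95.9]
tcp_rot: [179.9, 0.0, 84.5]
ft_force: [0.4, 0.4, -0.2]
finger_gap: 30.6
```

Request:
apply_moves(
  targets="0 0 0 0 0 0 4; 0 0 0 0 0 0 4; 0 0 0 0 0 -3 4; 0 0 0 0 0 -6 4; 0 0 0 0 0 -9 4",
)

```text
time: 9.3
tool_pos: [606.3, -243.0, 186.2]
tcp_rot: [180.0, -0.0, 84.5]
ft_force: [0.7, -0.0, 0.5]
finger_gap: 39.7
```

Request:
apply_moves(
  targets="0 0 0 0 -3 -1 4; 0 0 0 0 -6 -2 4; 0 0 0 0 -9 -3 4; 0 0 0 0 -12 -3 4; 0 0 0 0 -12 -3 4",
)

```text
time: 9.8
tool_pos: [484.5, -231.4, 215.5]
tcp_rot: [180.0, 0.0, 84.5]
ft_force: [-0.2, -0.5, 0.1]
finger_gap: 40.3
```

```bash
python3 - <<'E'
import json,numpy as np
c=json.load(open('cmd.json'));y=np.radians(c[3]);ax=np.array([[np.cos(y),np.sin(y),0],[np.sin(y),-np.cos(y),0],[0,0,-1]])
p=np.array(c[:3])+ax.T@np.array([0,1.83+2.6+2.92-12,-2.28-1.33-.18-9-3])*10
json.dump([*p,c[3]],open('cmd.json','w'));print(p)
from h import *
s=sense(); print(s['tool_pos']); im=snapshot('wrist'); save('w2',im,None,1.25)
for q,z in {'bar_knob':100,'slab_red_target':42,'slab_blue_target':42,'slab_yellow_target':42}.items():
    for d in place_of('wrist',q)[:2]: print(q,np.round(d['at'],1),round(d['confidence'],2),at_z('wrist',d['at'],z,s).round(1))
hsv=cv2.cvtColor(im,cv2.COLOR_RGB2HSV);H,S,V=[hsv[...,i].astype(int) for i in range(3)]
def blobs(m,n,zz,amin=60):
    k,l,st,ce=cv2.connectedComponentsWithStats(m.astype(np.uint8))
    for i in range(1,k):
        p=at_z('wrist',ce[i][::-1],zz,s)
        if st[i,4]>amin and abs(p[1]+240)<110: print(n,st[i].tolist(),ce[i].round(1),p.round(1))
blobs((((H<4)|(H>176))&(S>200)&(V>180)),'red',49)
blobs((H>24)&(H<32)&(S>200)&(V>180),'yel',49)
blobs((H>100)&(H<125)&(S>150)&(V>150),'blu',49)
blobs((H>5)&(H<18)&(S>190)&(V>90),'dome',38)
E
```

```text
[ 486.70834375 -231.54952099  214.892     ]
[ 484.49948296 -231.42470264  215.51262713]
bar_knob [310.  312.8] 0.57 [ 604.8 -248.4  100. ]
slab_red_target [239.9 260.8] 0.75 [ 548.1 -303.9   42. ]
slab_blue_target [239.8 376.8] 0.61 [ 560.7 -171.    42. ]
slab_blue_target [272.5 318.9] 0.52 [ 596.1 -241.3   42. ]
slab_yellow_target [243.6 317.4] 0.91 [ 558.9 -239.5   42. ]
red [249, 169, 19, 46, 629] [258.4 191.3] [ 489.  -296.4   49. ]
yel [312, 170, 14, 46, 602] [318.6 192.4] [ 496.5 -232.    49. ]
blu [369, 169, 18, 46, 633] [377.1 191.5] [ 501.4 -169.4   49. ]
dome [253, 233, 15, 12, 104] [258.1 237.9] [ 546.9 -307.6   38. ]
dome [370, 233, 15, 12, 98] [378.7 237.9] [ 560.3 -168.    38. ]
dome [310, 234, 19, 18, 234] [319.1 242.1] [ 559.  -237.5   38. ]
```

View pics/w2.png

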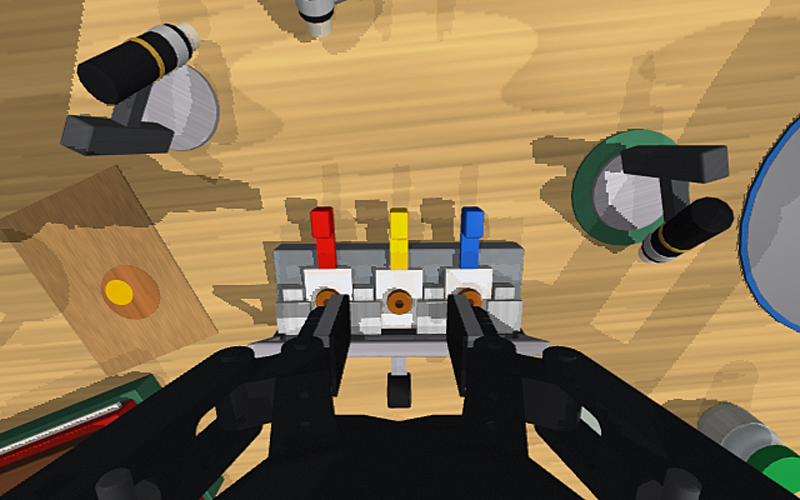

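```bash
python3 plan.py 478 -297 100 84.5 4 1, 478 -297 28 84.5 4 1, 478 -297 28 84.5 1 1, 398.4 -289.3 28 84.5 1 2
```

```text
0 0 0 -1.65 -0.06 2.87 4; 0 0 0 -3.3 -0.12 5.74 4; 0 0 0 -4.95 -0.18 8.62 4; 0 0 0 -6.6 -0.24 11.49 4; 0 0 0 -6.6 -0.24 11.49 4
0 0 0 0 -0 1.8 4; 0 0 0 0 -0 3.6 4; 0 0 0 0 -0 5.4 4; 0 0 0 0 -0 7.2 4; 0 0 0 0 -0 7.2 4
0 0 0 0 -0 -0 1; 0 0 0 0 -0 -0 1; 0 0 0 0 -0 -0 1; 0 0 0 0 -0 -0 1; 0 0 0 0 -0 -0 1
0 0 0 0 -0.8 -0 1; 0 0 0 0 -1.6 -0 1; 0 0 0 0 -2.4 -0 1; 0 0 0 0 -3.2 -0 1; 0 0 0 0 -4 -0 1
0 0 0 0 -1 -0 1; 0 0 0 0.01 -2 -0 1; 0 0 0 0.01 -3 -0 1; 0 0 0 0.01 -4 -0 1; 0 0 0 0.01 -4 -0 1
[ 398.4 -289.3   28.    84.5]
```

Request:
apply_moves(
  targets="0 0 0 -1.65 -0.06 2.87 4; 0 0 0 -3.3 -0.12 5.74 4; 0 0 0 -4.95 -0.18 8.62 4; 0 0 0 -6.6 -0.24 11.49 4; 0 0 0 -6.6 -0.24 11.49 4",
  force=60,
)

```text
time: 10.55
tool_pos: [475.6, -296.6, 94.8]
tcp_rot: [-179.6, -0.2, 84.4]
ft_force: [-1.2, 0.8, 0.2]
finger_gap: 40.2
```

Request:
apply_moves(
  targets="0 0 0 0 0 1.8 4; 0 0 0 0 0 3.6 4; 0 0 0 0 0 5.4 4; 0 0 0 0 0 7 4; 0 0 0 0 0 7.2 4",
)

```text
time: 11.05
tool_pos: [477.4, -295.8, 26.3]
tcp_rot: [-179.9, -0.1, 84.5]
ft_force: [-0.3, 0.7, 0.1]
finger_gap: 40.0
```

Request:
apply_moves(
  targets="0 0 0 0 0 0 1; 0 0 0 0 0 0 1; 0 0 0 0 0 0 1; 0 0 0 0 0 0 1; 0 0 0 0 0 0 1",
)

```text
time: 11.55
tool_pos: [478.7, -297.5, 29.1]
tcp_rot: [179.9, 0.1, 84.5]
ft_force: [-0.7, 0.3, 4.6]
finger_gap: 14.8
```

```bash
python3 - <<'E'
from h import *
s=sense(); print(s['tool_pos'],s['finger_gap'],s['ft_force'])
save('w3',snapshot('wrist'),(60,330,150,520),1.6)
E
```

```text
[ 478.7488135  -297.53684015   29.09798588] 14.81370495419895 [-0.71580384  0.31117321  4.56534134]
```

View pics/w3.png

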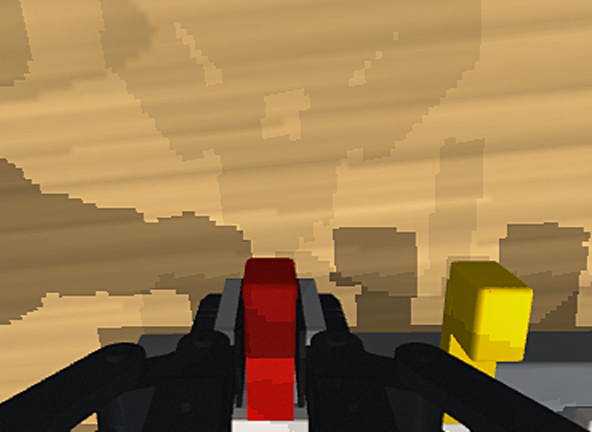

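Request:
apply_moves(
  targets="0 0 0 0 -0.8 0 1; 0 0 0 0 -1.6 0 1; 0 0 0 0 -2.4 0 1; 0 0 0 0 -3.2 0 1; 0 0 0 0 -4 0 1",
)

```text
time: 12.1
tool_pos: [437.9, -293.5, 28.5]
tcp_rot: [179.9, 0.0, 84.5]
ft_force: [2.4, -0.9, 4.2]
finger_gap: 14.4
```

Request:
apply_moves(
  targets="0 0 0 0 -1 0 1; 0 0 0 0.01 -2 0 1; 0 0 0 0.01 -3 0 1; 0 0 0 0.01 -4 0 1; 0 0 0 0.01 -4 0 1",
)

```text
time: 12.6
tool_pos: [395.5, -288.0, 26.5]
tcp_rot: [-179.8, -0.1, 84.5]
ft_force: [-0.3, -0.3, -1.6]
finger_gap: 14.6
```

```bash
python3 plan.py 398.4 -289.3 190 84.5 1 2, 465.8 182.8 190 84.5 1 4
```

```text
0 0 0 -0 0 -1.62 1; 0 0 0 -0 0 -3.24 1; 0 0 0 -0 0 -4.86 1; 0 0 0 -0 0 -6.48 1; 0 0 0 -0 0 -8.1 1
0 0 0 -0 0 -2.03 1; 0 0 0 -0 0 -4.05 1; 0 0 0 -0 0 -6.08 1; 0 0 0 -0 0 -8.1 1; 0 0 0 -0 0 -8.1 1
0 0 0 2.38 0.11 -0 1; 0 0 0 4.76 0.22 -0 1; 0 0 0 7.15 0.33 -0 1; 0 0 0 9.53 0.44 -0 1; 0 0 0 11.91 0.55 -0 1
0 0 0 2.38 0.11 -0 1; 0 0 0 4.76 0.22 -0 1; 0 0 0 7.14 0.33 -0 1; 0 0 0 9.53 0.44 -0 1; 0 0 0 11.91 0.55 -0 1
0 0 0 2.38 0.11 -0 1; 0 0 0 4.76 0.22 -0 1; 0 0 0 7.14 0.33 -0 1; 0 0 0 9.52 0.44 -0 1; 0 0 0 11.91 0.55 -0 1
0 0 0 2.97 0.13 -0 1; 0 0 0 5.95 0.27 -0 1; 0 0 0 8.93 0.41 -0 1; 0 0 0 11.9 0.55 -0 1; 0 0 0 11.9 0.55 -0 1
[465.8 182.7 190.   84.5]
```

Request:
apply_moves(
  targets="0 0 0 0 0 -1.62 1; 0 0 0 0 0 -3.24 1; 0 0 0 0 0 -4.86 1; 0 0 0 0 0 -6.48 1; 0 0 0 0 0 -8.1 1",
)

```text
time: 13.1
tool_pos: [397.2, -288.5, 108.4]
tcp_rot: [-179.8, -0.1, 84.5]
ft_force: [0.8, 0.6, -1.1]
finger_gap: 14.4
```

Request:
apply_moves(
  targets="0 0 0 0 0 -2.03 1; 0 0 0 0 0 -4.05 1; 0 0 0 0 0 -6.08 1; 0 0 0 0 0 -8.1 1; 0 0 0 0 0 -8.1 1",
)

```text
time: 13.6
tool_pos: [399.0, -290.0, 192.1]
tcp_rot: [179.9, 0.1, 84.5]
ft_force: [0.4, -0.7, 0.1]
finger_gap: 14.3
```

Request:
apply_moves(
  targets="0 0 0 2.38 0.11 0 1; 0 0 0 4.76 0.22 0 1; 0 0 0 7.15 0.33 0 1; 0 0 0 9.53 0.44 0 1; 0 0 0 11.91 0.55 0 1",
)

```text
time: 14.1
tool_pos: [414.2, -169.9, 187.8]
tcp_rot: [-179.8, -0.1, 84.5]
ft_force: [0.8, -0.4, -1.6]
finger_gap: 14.5
```

Request:
apply_moves(
  targets="0 0 0 2.38 0.11 0 1; 0 0 0 4.76 0.22 0 1; 0 0 0 7.14 0.33 0 1; 0 0 0 9.53 0.44 0 1; 0 0 0 11.91 0.55 0 1",
)

```text
time: 14.6
tool_pos: [431.0, -52.1, 187.9]
tcp_rot: [-179.8, -0.0, 84.5]
ft_force: [-0.1, -0.1, -1.3]
finger_gap: 14.7
```

Request:
apply_moves(
  targets="0 0 0 2.38 0.11 0 1; 0 0 0 4.76 0.22 0 1; 0 0 0 7.14 0.33 0 1; 0 0 0 9.52 0.44 0 1; 0 0 0 11.91 0.55 0 1",
)

```text
time: 15.1
tool_pos: [447.8, 65.7, 187.9]
tcp_rot: [-179.8, 0.0, 84.5]
ft_force: [0.7, 0.4, -0.6]
finger_gap: 14.7
```

Request:
apply_moves(
  targets="0 0 0 2.97 0.13 0 1; 0 0 0 5.95 0.27 0 1; 0 0 0 8.93 0.41 0 1; 0 0 0 11.9 0.55 0 1; 0 0 0 11.9 0.55 0 1",
)

```text
time: 15.6
tool_pos: [464.7, 185.2, 187.8]
tcp_rot: [-179.8, 0.0, 84.7]
ft_force: [-0.2, -0.9, -0.4]
finger_gap: 14.6
```

```bash
python3 - <<'E'
from h import *
import time
snapshot('wrist')
s=sense(); print(s['tool_pos'],s['finger_gap'],s['ft_force'])
im=snapshot('wrist'); save('w4',im,None,1.25)
for q,z in {'mat':3,'slab_red_target':185}.items():
    for d in place_of('wrist',q)[:2]: print(q,np.round(d['at'],1),round(d['confidence'],2),at_z('wrist',d['at'],z,s).round(1))
# mat centre from the rim, wrist: fit circle in world plane
hsv=cv2.cvtColor(im,cv2.COLOR_RGB2HSV);H,S,V=[hsv[...,i].astype(int) for i in range(3)]
m=(H>105)&(H<125)&(S>140)&(V>60)
pts=np.array([at_z('wrist',[r,c],3,s)[:2] for r,c in np.argwhere(m)])
from scipy.optimize import least_squares
f=lambda p:np.hypot(*(pts-p).T)-138.5
r=least_squares(f,[518,240],loss='soft_l1',f_scale=2); print(len(pts),r.x,np.median(np.abs(r.fun)))
im=snapshot('top'); hsv=cv2.cvtColor(im,cv2.COLOR_RGB2HSV);H,S,V=[hsv[...,i].astype(int) for i in range(3)]
m=(H>105)&(H<125)&(S>110)&(V>60);m[:150]=0;m[:,:190]=0;m[:,320:]=0;m[270:]=0
pts=np.array([at_z('top',[r,c],3)[:2] for r,c in np.argwhere(m)])
r=least_squares(f,[518,240],loss='soft_l1',f_scale=2); print(len(pts),r.x,np.median(np.abs(r.fun)))
E
```

```text
[464.59481299 183.69941331 187.82214704] 14.368363215278883 [-0.04611891 -0.16572322 -0.27203926]
slab_red_target [299.9   7.8] 0.47 [481.    6.6 185. ]Traceback (most recent call last):
  File "<stdin>", line 11, in <module>
  File "h.py", line 24, in at_z
    o,d=ray(name,px,s); return o+d*(z-o[2])/d[2]
        ~~~^^^^^^^^^^^
  File "h.py", line 18, in ray
    m,T=cam(name,s); r,c=px
        ~~~^^^^^^^^
  File "h.py", line 11, in cam
    m=camera_model(name)
ValueError: time passes only in moves, steps and waits
```

View pics/w4.png

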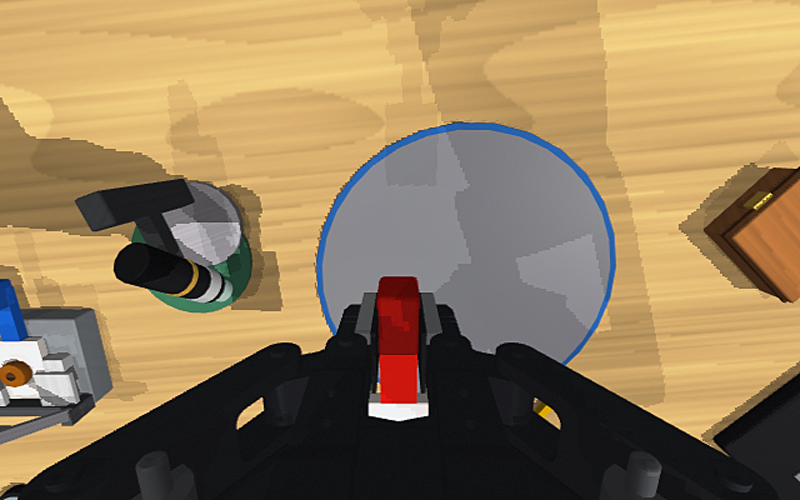

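```bash
python3 - <<'E'
t=open('h.py').read().replace("from scipy","import functools\ncamera_model=functools.lru_cache(None)(camera_model)\nfrom scipy",1)
open('h.py','w').write(t)
E
cat > mat.py <<'E'
from h import *
from scipy.optimize import least_squares
s=sense(); im=snapshot('wrist')
def fit(im,n,box,smin):
    hsv=cv2.cvtColor(im,cv2.COLOR_RGB2HSV);H,S,V=[hsv[...,i].astype(int) for i in range(3)]
    m=(H>105)&(H<125)&(S>smin)&(V>60); w=np.zeros_like(m); w[box[0]:box[1],box[2]:box[3]]=1
    pts=np.array([at_z(n,[r,c],3,s)[:2] for r,c in np.argwhere(m&w)])
    f=lambda p:np.hypot(*(pts-p).T)-138.5
    r=least_squares(f,[518,240],loss='soft_l1',f_scale=2); print(n,len(pts),r.x.round(1),np.median(np.abs(r.fun)).round(2))
fit(im,'wrist',(60,330,240,520),140)
fit(snapshot('top'),'top',(150,270,190,320),110)
print(s['tool_pos'])
E
python3 mat.py; python3 plan.py 465.8 182.8 60 84.5 1 1, 465.8 182.8 14 84.5 1 1
```

```text
wrist 2300 [525.1 240.9] 1.5
top 108 [524.1 244.5] 0.85
[465.11487139 181.89368633 188.7405225 ]
0 0 0 0 -0 3.25 1; 0 0 0 0 -0 6.5 1; 0 0 0 0 -0 9.75 1; 0 0 0 0 -0 13 1; 0 0 0 0 -0 13 1
0 0 0 0 -0 1.15 1; 0 0 0 0 -0 2.3 1; 0 0 0 0 -0 3.45 1; 0 0 0 0 -0 4.6 1; 0 0 0 0 -0 4.6 1
[465.8 182.7  14.   84.5]
```

```bash
echo '[465.8,182.7,190,84.5]' > cmd.json; python3 plan.py 471 184 60 84.5 1 1, 471 184 14 84.5 1 1
```

```text
0 0 -0 0.04 0.13 3.25 1; 0 0 -0 0.09 0.25 6.5 1; 0 0 -0 0.13 0.38 9.75 1; 0 0 -0 0.18 0.51 13 1; 0 0 -0 0.18 0.51 13 1
0 0 -0 -0 -0 1.15 1; 0 0 -0 -0 -0 2.3 1; 0 0 -0 -0 -0 3.45 1; 0 0 -0 -0 -0 4.6 1; 0 0 -0 -0 -0 4.6 1
[471.  184.   14.   84.5]
```

Request:
apply_moves(
  targets="0 0 0 0.04 0.13 3.25 1; 0 0 0 0.09 0.25 6.5 1; 0 0 0 0.13 0.38 9.75 1; 0 0 0 0.18 0.51 13 1; 0 0 0 0.18 0.51 13 1",
)

```text
time: 16.4
tool_pos: [467.2, 182.1, 55.2]
tcp_rot: [-179.5, 0.2, 84.4]
ft_force: [-1.4, -0.2, -1.6]
finger_gap: 14.4
```

Request:
apply_moves(
  targets="0 0 0 0 0 1.15 1; 0 0 0 0 0 2.3 1; 0 0 0 0 0 3.45 1; 0 0 0 0 0 4.6 1; 0 0 0 0 0 4.6 1",
)

```text
time: 16.9
tool_pos: [469.8, 183.7, 12.2]
tcp_rot: [-179.9, 0.1, 84.5]
ft_force: [-1.1, 0.0, -1.2]
finger_gap: 14.8
```

Request:
apply_moves(
  targets="0 0 0 0 0 0.1 1; 0 0 0 0 0 0.3 1; 0 0 0 0 0 0.5 1; 0 0 0 0 0 0.7 1; 0 0 0 0 0 0.7 1",
)

```text
time: 17.4
tool_pos: [471.4, 184.2, 7.2]
tcp_rot: [180.0, -0.0, 84.5]
ft_force: [0.5, -0.0, 0.2]
finger_gap: 14.6
```

Request:
apply_moves(
  targets="0 0 0 0 0 0 1; 0 0 0 0 0 0 1; 0 0 0 0 0 0 1; 0 0 0 0 0 0 2; 0 0 0 0 0 0 4",
)

```text
time: 17.9
tool_pos: [470.9, 184.0, 6.9]
tcp_rot: [-180.0, 0.0, 84.5]
ft_force: [0.8, 0.4, -0.9]
finger_gap: 33.1
```

Request:
apply_moves(
  targets="0 0 0 0 0 0 4; 0 0 0 0 0 -2 4; 0 0 0 0 0 -5 4; 0 0 0 0 0 -8 4; 0 0 0 0 0 -12 4",
)

```text
time: 18.4
tool_pos: [469.6, 183.6, 126.6]
tcp_rot: [-179.8, 0.1, 84.5]
ft_force: [0.7, -0.7, -0.3]
finger_gap: 39.8
```

```bash
echo '[471,184,127,84.5]' > cmd.json; python3 plan.py 484 -231.3 195 84.5 4 4, 484 -231.3 90 84.5 4 1,484 -231.3 29 84.5 4 1
```

```text
0 0 -0 -2.06 0.26 -0.34 4; 0 0 -0 -4.12 0.53 -0.68 4; 0 0 -0 -6.18 0.79 -1.02 4; 0 0 -0 -8.24 1.05 -1.36 4; 0 0 -0 -10.3 1.32 -1.7 4
0 0 -0 -2.06 0.26 -0.34 4; 0 0 -0 -4.12 0.53 -0.68 4; 0 0 -0 -6.19 0.79 -1.02 4; 0 0 -0 -8.25 1.05 -1.36 4; 0 0 -0 -10.31 1.32 -1.7 4
0 0 -0 -2.06 0.26 -0.34 4; 0 0 -0 -4.12 0.52 -0.68 4; 0 0 -0 -6.18 0.79 -1.02 4; 0 0 -0 -8.24 1.05 -1.36 4; 0 0 -0 -10.3 1.32 -1.7 4
0 0 -0 -2.58 0.33 -0.42 4; 0 0 -0 -5.15 0.66 -0.85 4; 0 0 -0 -7.73 0.98 -1.27 4; 0 0 -0 -10.3 1.31 -1.7 4; 0 0 -0 -10.3 1.31 -1.7 4
0 0 -0 -0 0 2.62 4; 0 0 -0 -0 0 5.25 4; 0 0 -0 -0 0 7.88 4; 0 0 -0 -0 0 10.5 4; 0 0 -0 -0 0 10.5 4
0 0 -0 -0 0 1.52 4; 0 0 -0 -0 0 3.05 4; 0 0 -0 -0 0 4.58 4; 0 0 -0 -0 0 6.1 4; 0 0 -0 -0 0 6.1 4
[ 484.  -231.3   29.    84.5]
```

Request:
apply_moves(
  targets="0 0 0 -2.06 0.26 -0.34 4; 0 0 0 -4.12 0.53 -0.68 4; 0 0 0 -6.18 0.79 -1.02 4; 0 0 0 -8.24 1.05 -1.36 4; 0 0 0 -10.3 1.32 -1.7 4",
)

```text
time: 18.9
tool_pos: [474.2, 79.5, 144.1]
tcp_rot: [-180.0, 0.0, 84.5]
ft_force: [0.5, 0.3, 0.4]
finger_gap: 39.9
```

Request:
apply_moves(
  targets="0 0 0 -2.06 0.26 -0.34 4; 0 0 0 -4.12 0.53 -0.68 4; 0 0 0 -6.19 0.79 -1.02 4; 0 0 0 -8.25 1.05 -1.36 4; 0 0 0 -10.31 1.32 -1.7 4",
)

```text
time: 19.4
tool_pos: [477.5, -24.5, 161.1]
tcp_rot: [-180.0, 0.0, 84.5]
ft_force: [0.8, 0.8, 0.5]
finger_gap: 40.2
```

Request:
apply_moves(
  targets="0 0 0 -2.06 0.26 -0.34 4; 0 0 0 -4.12 0.52 -0.68 4; 0 0 0 -6.18 0.79 -1.02 4; 0 0 0 -8.24 1.05 -1.36 4; 0 0 0 -10.3 1.32 -1.7 4",
)

```text
time: 19.9
tool_pos: [480.8, -128.3, 178.0]
tcp_rot: [-180.0, -0.0, 84.5]
ft_force: [0.4, -0.3, -0.5]
finger_gap: 39.9
```

Request:
apply_moves(
  targets="0 0 0 -2.58 0.33 -0.42 4; 0 0 0 -5.15 0.66 -0.85 4; 0 0 0 -7.73 0.98 -1.27 4; 0 0 0 -10.3 1.31 -1.7 4; 0 0 0 -10.3 1.31 -1.7 4",
)

```text
time: 20.4
tool_pos: [484.1, -234.1, 195.6]
tcp_rot: [180.0, 0.1, 84.4]
ft_force: [0.0, 1.0, -0.3]
finger_gap: 40.1
```

Request:
apply_moves(
  targets="0 0 0 0 0 2.62 4; 0 0 0 0 0 5.25 4; 0 0 0 0 0 7.88 4; 0 0 0 0 0 10.5 4; 0 0 0 0 0 10.5 4",
)

```text
time: 20.9
tool_pos: [481.1, -228.8, 85.6]
tcp_rot: [-179.6, -0.2, 84.5]
ft_force: [-1.2, 0.3, -1.0]
finger_gap: 40.0
```

Request:
apply_moves(
  targets="0 0 0 0 0 1.52 4; 0 0 0 0 0 3.05 4; 0 0 0 0 0 4.58 4; 0 0 0 0 0 6.1 4; 0 0 0 0 0 6.1 4",
)

```text
time: 21.4
tool_pos: [482.3, -230.1, 26.0]
tcp_rot: [-179.8, -0.1, 84.5]
ft_force: [-0.8, 0.2, -0.2]
finger_gap: 40.1
```

Request:
apply_moves(
  targets="0 0 0 0 0 0 1; 0 0 0 0 0 0 1; 0 0 0 0 0 0 1; 0 0 0 0 0 0 1; 0 0 0 0 0 0 1",
)

```text
time: 21.9
tool_pos: [484.6, -231.5, 29.6]
tcp_rot: [179.9, 0.0, 84.5]
ft_force: [0.0, -0.5, 2.1]
finger_gap: 14.6
```

```bash
python3 plan.py 404.4 -223.6 29 84.5 1 2, 404.4 -223.6 190 84.5 1 2, 477 246 190 84.5 1 4,477 246 60 84.5 1 1, 477 246 14 84.5 1 1
```

```text
0 0 -0 -0 -0.8 0 1; 0 0 -0 -0 -1.6 0 1; 0 0 -0 -0 -2.4 0 1; 0 0 -0 -0 -3.2 0 1; 0 0 -0 -0 -4 0 1
0 0 -0 -0 -1 0 1; 0 0 -0 -0 -1.99 0 1; 0 0 -0 -0 -2.99 0 1; 0 0 -0 -0 -3.99 0 1; 0 0 -0 -0 -3.99 0 1
0 0 -0 -0 -0 -1.61 1; 0 0 -0 -0 -0 -3.22 1; 0 0 -0 -0 -0 -4.83 1; 0 0 -0 -0 -0 -6.44 1; 0 0 -0 -0 -0 -8.05 1
0 0 -0 -0 -0 -2.01 1; 0 0 -0 -0 -0 -4.03 1; 0 0 -0 -0 -0 -6.04 1; 0 0 -0 -0 -0 -8.05 1; 0 0 -0 -0 -0 -8.05 1
0 0 -0 2.37 0.14 0 1; 0 0 -0 4.74 0.27 0 1; 0 0 -0 7.12 0.41 0 1; 0 0 -0 9.49 0.54 0 1; 0 0 -0 11.86 0.68 0 1
0 0 -0 2.37 0.14 0 1; 0 0 -0 4.74 0.27 0 1; 0 0 -0 7.12 0.41 0 1; 0 0 -0 9.49 0.55 0 1; 0 0 -0 11.86 0.68 0 1
0 0 -0 2.37 0.14 0 1; 0 0 -0 4.74 0.27 0 1; 0 0 -0 7.12 0.41 0 1; 0 0 -0 9.49 0.55 0 1; 0 0 -0 11.86 0.68 0 1
0 0 -0 2.96 0.17 0 1; 0 0 -0 5.93 0.34 0 1; 0 0 -0 8.89 0.51 0 1; 0 0 -0 11.86 0.68 0 1; 0 0 -0 11.86 0.68 0 1
0 0 -0 -0 0 3.25 1; 0 0 -0 -0 0 6.5 1; 0 0 -0 -0 0 9.75 1; 0 0 -0 -0 0 13 1; 0 0 -0 -0 0 13 1
0 0 -0 -0 0 1.15 1; 0 0 -0 -0 0 2.3 1; 0 0 -0 -0 0 3.45 1; 0 0 -0 -0 0 4.6 1; 0 0 -0 -0 0 4.6 1
[477.  246.   14.   84.5]
```

Request:
apply_moves(
  targets="0 0 0 0 -0.8 0 1; 0 0 0 0 -1.6 0 1; 0 0 0 0 -2.4 0 1; 0 0 0 0 -3.2 0 1; 0 0 0 0 -4 0 1",
)

```text
time: 22.4
tool_pos: [443.8, -227.5, 29.3]
tcp_rot: [180.0, 0.0, 84.5]
ft_force: [1.8, 0.2, 2.8]
finger_gap: 14.9
```

Request:
apply_moves(
  targets="0 0 0 0 -1 0 1; 0 0 0 0 -1.99 0 1; 0 0 0 0 -2.99 0 1; 0 0 0 0 -3.99 0 1; 0 0 0 0 -3.99 0 1",
)

```text
time: 22.9
tool_pos: [402.3, -222.8, 28.0]
tcp_rot: [-179.8, -0.1, 84.5]
ft_force: [-0.1, 0.9, -1.1]
finger_gap: 14.8
```

Request:
apply_moves(
  targets="0 0 0 0 0 -1.61 1; 0 0 0 0 0 -3.22 1; 0 0 0 0 0 -4.83 1; 0 0 0 0 0 -6.44 1; 0 0 0 0 0 -8.05 1",
)

```text
time: 23.4
tool_pos: [403.9, -223.2, 109.5]
tcp_rot: [-179.9, -0.0, 84.5]
ft_force: [0.4, 0.2, -0.8]
finger_gap: 14.7
```

Request:
apply_moves(
  targets="0 0 0 0 0 -2.01 1; 0 0 0 0 0 -4.03 1; 0 0 0 0 0 -6.04 1; 0 0 0 0 0 -8.05 1; 0 0 0 0 0 -8.05 1",
)

```text
time: 23.9
tool_pos: [405.7, -224.4, 192.5]
tcp_rot: [179.8, 0.1, 84.5]
ft_force: [0.3, -0.7, 0.2]
finger_gap: 14.4
```

Request:
apply_moves(
  targets="0 0 0 2.37 0.14 0 1; 0 0 0 4.74 0.27 0 1; 0 0 0 7.12 0.41 0 1; 0 0 0 9.49 0.54 0 1; 0 0 0 11.86 0.68 0 1",
)

```text
time: 24.4
tool_pos: [421.9, -105.0, 188.2]
tcp_rot: [-179.9, -0.0, 84.5]
ft_force: [-0.9, 0.8, -1.3]
finger_gap: 14.6
```

Request:
apply_moves(
  targets="0 0 0 2.37 0.14 0 1; 0 0 0 4.74 0.27 0 1; 0 0 0 7.12 0.41 0 1; 0 0 0 9.49 0.55 0 1; 0 0 0 11.86 0.68 0 1",
)

```text
time: 24.9
tool_pos: [440.0, 12.3, 188.2]
tcp_rot: [-179.9, 0.0, 84.5]
ft_force: [-0.1, -0.5, -0.9]
finger_gap: 14.4
```

Request:
apply_moves(
  targets="0 0 0 2.37 0.14 0 1; 0 0 0 4.74 0.27 0 1; 0 0 0 7.12 0.41 0 1; 0 0 0 9.49 0.55 0 1; 0 0 0 11.86 0.68 0 1",
)

```text
time: 25.4
tool_pos: [458.1, 129.5, 188.1]
tcp_rot: [-179.9, 0.0, 84.5]
ft_force: [0.6, -0.0, -0.5]
finger_gap: 14.0
```

Request:
apply_moves(
  targets="0 0 0 2.96 0.17 0 1; 0 0 0 5.93 0.34 0 1; 0 0 0 8.89 0.51 0 1; 0 0 0 11.86 0.68 0 1; 0 0 0 11.86 0.68 0 1",
)

```text
time: 25.9
tool_pos: [476.1, 248.7, 188.0]
tcp_rot: [-179.9, 0.0, 84.7]
ft_force: [0.4, -0.8, -2.5]
finger_gap: 14.4
```

```bash
python3 - <<'E'
from h import *
s=sense(); print(s['tool_pos'],s['finger_gap'])
im=snapshot('wrist'); save('w5',im,None,1.25)
for q,z in {'slab_red_target':20,'slab_red':3,'slab_yellow_target':205}.items():
    for d in place_of('wrist',q)[:2]: print(q,np.round(d['at'],1),round(d['confidence'],2),at_z('wrist',d['at'],z,s).round(1))
E
```

```text
[476.14692628 248.72773286 187.95881367] 14.418326656551955
slab_red_target [245.3 258.1] 0.81 [543.4 174.   20. ]
slab_red_target [227.6 116.9] 0.66 [507.7  20.   20. ]
slab_red [237.9 266.5] 0.92 [542.2 180.9   3. ]
slab_yellow_target [201.9  96.4] 0.75 [436.6 154.1 205. ]
```

View pics/w5.png

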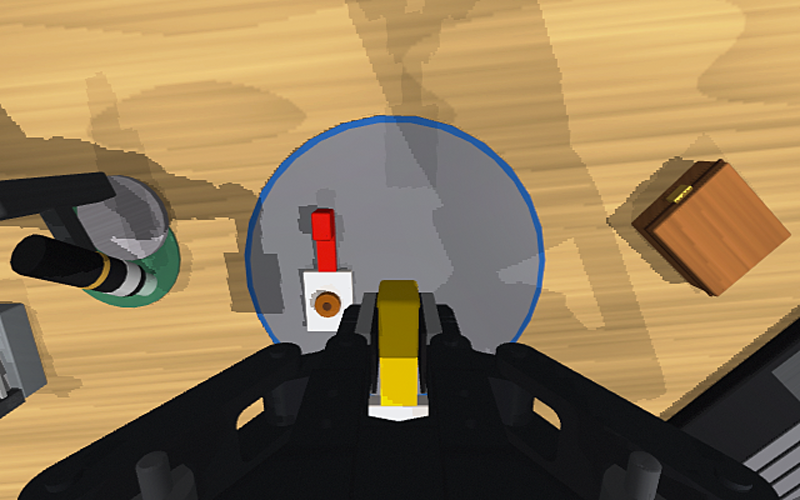

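Request:
apply_moves(
  targets="0 0 0 0 0 3.25 1; 0 0 0 0 0 6.5 1; 0 0 0 0 0 9.75 1; 0 0 0 0 0 13 1; 0 0 0 0 0 13 1",
)

```text
time: 26.6
tool_pos: [473.0, 243.3, 54.7]
tcp_rot: [-179.5, 0.3, 84.4]
ft_force: [-0.4, -0.5, -1.3]
finger_gap: 14.6
```

Request:
apply_moves(
  targets="0 0 0 0 0 1.15 1; 0 0 0 0 0 2.3 1; 0 0 0 0 0 3.45 1; 0 0 0 0 0 4.6 1; 0 0 0 0 0 4.6 1",
)

```text
time: 27.1
tool_pos: [475.8, 245.6, 12.2]
tcp_rot: [-179.9, 0.1, 84.5]
ft_force: [-0.8, 0.2, -0.9]
finger_gap: 14.6
```

Request:
apply_moves(
  targets="0 0 0 0 0 0.1 1; 0 0 0 0 0 0.3 1; 0 0 0 0 0 0.5 1; 0 0 0 0 0 0.7 1; 0 0 0 0 0 0.7 1",
)

```text
time: 27.6
tool_pos: [477.5, 246.3, 7.6]
tcp_rot: [180.0, -0.0, 84.5]
ft_force: [-2.0, -1.0, 3.7]
finger_gap: 14.4
```

Request:
apply_moves(
  targets="0 0 0 0 0 0 1; 0 0 0 0 0 0 1; 0 0 0 0 0 0 1; 0 0 0 0 0 0 2; 0 0 0 0 0 0 3.6",
)

```text
time: 28.1
tool_pos: [477.1, 246.1, 6.9]
tcp_rot: [180.0, -0.0, 84.5]
ft_force: [0.7, -0.3, -0.3]
finger_gap: 33.3
```

Request:
apply_moves(
  targets="0 0 0 0 0 0 3.6; 0 0 0 0 0 -2 3.6; 0 0 0 0 0 -5 3.6; 0 0 0 0 0 -8 4; 0 0 0 0 0 -12 4",
)

```text
time: 28.6
tool_pos: [475.7, 245.5, 126.5]
tcp_rot: [-179.8, 0.1, 84.5]
ft_force: [0.1, 0.1, -0.6]
finger_gap: 40.0
```

```bash
echo '[477,246,127,84.5]' > cmd.json; python3 plan.py 490.5 -165.6 195 84.5 4 4, 490.5 -165.6 90 84.5 4 1,490.5 -165.6 29 84.5 4 1
```

```text
0 0 -0 -2.04 0.26 -0.34 4; 0 0 -0 -4.08 0.53 -0.68 4; 0 0 -0 -6.13 0.79 -1.02 4; 0 0 -0 -8.17 1.06 -1.36 4; 0 0 -0 -10.21 1.32 -1.7 4
0 0 -0 -2.04 0.27 -0.34 4; 0 0 -0 -4.08 0.53 -0.68 4; 0 0 -0 -6.13 0.8 -1.02 4; 0 0 -0 -8.17 1.06 -1.36 4; 0 0 -0 -10.21 1.32 -1.7 4
0 0 -0 -2.04 0.27 -0.34 4; 0 0 -0 -4.08 0.53 -0.68 4; 0 0 -0 -6.13 0.8 -1.02 4; 0 0 -0 -8.17 1.06 -1.36 4; 0 0 -0 -10.21 1.33 -1.7 4
0 0 -0 -2.55 0.33 -0.42 4; 0 0 -0 -5.11 0.66 -0.85 4; 0 0 -0 -7.66 0.99 -1.27 4; 0 0 -0 -10.21 1.32 -1.7 4; 0 0 -0 -10.21 1.32 -1.7 4
0 0 -0 -0 -0 2.62 4; 0 0 -0 -0 -0 5.25 4; 0 0 -0 -0 -0 7.88 4; 0 0 -0 -0 -0 10.5 4; 0 0 -0 -0 -0 10.5 4
0 0 -0 -0 -0 1.52 4; 0 0 -0 -0 -0 3.05 4; 0 0 -0 -0 -0 4.58 4; 0 0 -0 -0 -0 6.1 4; 0 0 -0 -0 -0 6.1 4
[ 490.5 -165.6   29.    84.5]
```

Request:
apply_moves(
  targets="0 0 0 -2.04 0.26 -0.34 4; 0 0 0 -4.08 0.53 -0.68 4; 0 0 0 -6.13 0.79 -1.02 4; 0 0 0 -8.17 1.06 -1.36 4; 0 0 0 -10.21 1.32 -1.7 4",
)

```text
time: 29.1
tool_pos: [480.3, 142.4, 144.0]
tcp_rot: [-180.0, 0.0, 84.5]
ft_force: [-0.0, -0.3, -0.2]
finger_gap: 39.8
```

Request:
apply_moves(
  targets="0 0 0 -2.04 0.27 -0.34 4; 0 0 0 -4.08 0.53 -0.68 4; 0 0 0 -6.13 0.8 -1.02 4; 0 0 0 -8.17 1.06 -1.36 4; 0 0 0 -10.21 1.32 -1.7 4",
)

```text
time: 29.6
tool_pos: [483.7, 39.4, 161.0]
tcp_rot: [-180.0, -0.0, 84.5]
ft_force: [0.5, 0.2, -0.2]
finger_gap: 40.4
```

Request:
apply_moves(
  targets="0 0 0 -2.04 0.27 -0.34 4; 0 0 0 -4.08 0.53 -0.68 4; 0 0 0 -6.13 0.8 -1.02 4; 0 0 0 -8.17 1.06 -1.36 4; 0 0 0 -10.21 1.33 -1.7 4",
)

```text
time: 30.1
tool_pos: [487.2, -63.5, 178.0]
tcp_rot: [-180.0, -0.0, 84.5]
ft_force: [0.4, -0.8, 0.0]
finger_gap: 39.7
```

Request:
apply_moves(
  targets="0 0 0 -2.55 0.33 -0.42 4; 0 0 0 -5.11 0.66 -0.85 4; 0 0 0 -7.66 0.99 -1.27 4; 0 0 0 -10.21 1.32 -1.7 4; 0 0 0 -10.21 1.32 -1.7 4",
)

```text
time: 30.6
tool_pos: [490.8, -168.3, 195.6]
tcp_rot: [179.9, 0.1, 84.4]
ft_force: [-0.6, 0.3, -0.5]
finger_gap: 39.9
```

Request:
apply_moves(
  targets="0 0 0 0 0 2.62 4; 0 0 0 0 0 5.25 4; 0 0 0 0 0 7.88 4; 0 0 0 0 0 10.5 4; 0 0 0 0 0 10.5 4",
)

```text
time: 31.1
tool_pos: [487.5, -163.5, 85.6]
tcp_rot: [-179.6, -0.2, 84.5]
ft_force: [-0.6, 0.4, -0.0]
finger_gap: 39.9
```

Request:
apply_moves(
  targets="0 0 0 0 0 1.52 4; 0 0 0 0 0 3.05 4; 0 0 0 0 0 4.58 4; 0 0 0 0 0 6.1 4; 0 0 0 0 0 6.1 4",
)

```text
time: 31.6
tool_pos: [489.6, -164.9, 27.3]
tcp_rot: [-179.9, -0.1, 84.5]
ft_force: [0.1, -0.8, -0.4]
finger_gap: 40.0
```

Request:
apply_moves(
  targets="0 0 0 0 0 0 1; 0 0 0 0 0 0 1; 0 0 0 0 0 0 1; 0 0 0 0 0 0 1; 0 0 0 0 0 0 1",
)

```text
time: 32.1
tool_pos: [491.4, -165.9, 30.0]
tcp_rot: [179.9, 0.0, 84.5]
ft_force: [-0.8, 0.2, 5.2]
finger_gap: 15.1
```

```bash
python3 plan.py 410.9 -157.9 29 84.5 1 2, 410.9 -157.9 190 84.5 1 2, 482 307 190 84.5 1 4,482 307 60 84.5 1 1, 482 307 14 84.5 1 1
```

```text
0 0 -0 0 -0.8 0 1; 0 0 -0 0 -1.6 0 1; 0 0 -0 0 -2.4 0 1; 0 0 -0 0 -3.2 0 1; 0 0 -0 0 -4 0 1
0 0 -0 0 -1 0 1; 0 0 -0 0 -2 0 1; 0 0 -0 0 -3 0 1; 0 0 -0 0 -4 0 1; 0 0 -0 0 -4 0 1
0 0 -0 0 0 -1.61 1; 0 0 -0 0 0 -3.22 1; 0 0 -0 0 0 -4.83 1; 0 0 -0 0 0 -6.44 1; 0 0 -0 0 0 -8.05 1
0 0 -0 0 0 -2.01 1; 0 0 -0 0 0 -4.03 1; 0 0 -0 0 0 -6.04 1; 0 0 -0 0 0 -8.05 1; 0 0 -0 0 0 -8.05 1
0 0 -0 2.35 0.13 0 1; 0 0 -0 4.7 0.26 0 1; 0 0 -0 7.04 0.39 0 1; 0 0 -0 9.39 0.52 0 1; 0 0 -0 11.74 0.66 0 1
0 0 -0 2.35 0.13 0 1; 0 0 -0 4.7 0.26 0 1; 0 0 -0 7.04 0.39 0 1; 0 0 -0 9.39 0.52 0 1; 0 0 -0 11.74 0.65 0 1
0 0 -0 2.35 0.13 0 1; 0 0 -0 4.7 0.26 0 1; 0 0 -0 7.04 0.39 0 1; 0 0 -0 9.39 0.53 0 1; 0 0 -0 11.74 0.66 0 1
0 0 -0 2.93 0.16 0 1; 0 0 -0 5.87 0.33 0 1; 0 0 -0 8.8 0.49 0 1; 0 0 -0 11.74 0.65 0 1; 0 0 -0 11.74 0.65 0 1
0 0 -0 -0 0 3.25 1; 0 0 -0 -0 0 6.5 1; 0 0 -0 -0 0 9.75 1; 0 0 -0 -0 0 13 1; 0 0 -0 -0 0 13 1
0 0 -0 -0 0 1.15 1; 0 0 -0 -0 0 2.3 1; 0 0 -0 -0 0 3.45 1; 0 0 -0 -0 0 4.6 1; 0 0 -0 -0 0 4.6 1
[482.  307.   14.   84.5]
```

Request:
apply_moves(
  targets="0 0 0 0 -0.8 0 1; 0 0 0 0 -1.6 0 1; 0 0 0 0 -2.4 0 1; 0 0 0 0 -3.2 0 1; 0 0 0 0 -4 0 1",
)

```text
time: 32.6
tool_pos: [450.5, -161.8, 29.4]
tcp_rot: [179.9, 0.0, 84.5]
ft_force: [3.2, -0.7, 5.2]
finger_gap: 14.4
```

Request:
apply_moves(
  targets="0 0 0 0 -1 0 1; 0 0 0 0 -2 0 1; 0 0 0 0 -3 0 1; 0 0 0 0 -4 0 1; 0 0 0 0 -4 0 1",
)

```text
time: 33.1
tool_pos: [407.9, -156.9, 27.5]
tcp_rot: [-179.7, -0.1, 84.5]
ft_force: [0.1, -0.6, -1.5]
finger_gap: 14.8
```

Request:
apply_moves(
  targets="0 0 0 0 0 -1.61 1; 0 0 0 0 0 -3.22 1; 0 0 0 0 0 -4.83 1; 0 0 0 0 0 -6.44 1; 0 0 0 0 0 -8.05 1",
)

```text
time: 33.6
tool_pos: [409.7, -157.3, 108.9]
tcp_rot: [-179.8, -0.1, 84.5]
ft_force: [-0.3, -0.3, -0.2]
finger_gap: 14.5
```

Request:
apply_moves(
  targets="0 0 0 0 0 -2.01 1; 0 0 0 0 0 -4.03 1; 0 0 0 0 0 -6.04 1; 0 0 0 0 0 -8.05 1; 0 0 0 0 0 -8.05 1",
)

```text
time: 34.1
tool_pos: [411.8, -158.4, 191.9]
tcp_rot: [179.9, 0.1, 84.5]
ft_force: [0.5, -0.3, -0.6]
finger_gap: 14.8
```

Request:
apply_moves(
  targets="0 0 0 2.35 0.13 0 1; 0 0 0 4.7 0.26 0 1; 0 0 0 7.04 0.39 0 1; 0 0 0 9.39 0.52 0 1; 0 0 0 11.74 0.66 0 1",
)

```text
time: 34.6
tool_pos: [427.6, -40.6, 187.9]
tcp_rot: [-179.8, -0.0, 84.5]
ft_force: [-0.1, -0.2, -0.5]
finger_gap: 14.6
```

Request:
apply_moves(
  targets="0 0 0 2.35 0.13 0 1; 0 0 0 4.7 0.26 0 1; 0 0 0 7.04 0.39 0 1; 0 0 0 9.39 0.52 0 1; 0 0 0 11.74 0.65 0 1",
)

```text
time: 35.1
tool_pos: [445.3, 75.4, 187.8]
tcp_rot: [-179.8, 0.0, 84.5]
ft_force: [0.9, -0.2, -0.0]
finger_gap: 14.7
```

Request:
apply_moves(
  targets="0 0 0 2.35 0.13 0 1; 0 0 0 4.7 0.26 0 1; 0 0 0 7.04 0.39 0 1; 0 0 0 9.39 0.53 0 1; 0 0 0 11.74 0.66 0 1",
)

```text
time: 35.6
tool_pos: [463.1, 191.4, 187.6]
tcp_rot: [-179.8, 0.1, 84.5]
ft_force: [-0.1, -0.5, -0.6]
finger_gap: 14.6
```

Request:
apply_moves(
  targets="0 0 0 2.93 0.16 0 1; 0 0 0 5.87 0.33 0 1; 0 0 0 8.8 0.49 0 1; 0 0 0 11.74 0.65 0 1; 0 0 0 11.74 0.65 0 1",
)

```text
time: 36.1
tool_pos: [480.7, 309.4, 187.4]
tcp_rot: [-179.8, 0.1, 84.7]
ft_force: [0.2, 0.0, -1.7]
finger_gap: 14.7
```

```bash
python3 - <<'E'
from h import *
s=sense(); print(s['tool_pos'],s['finger_gap'])
im=snapshot('wrist'); save('w6',im,None,1)
for q,z in {'slab_red_target':20,'slab_yellow_target':20,'slab_yellow':3}.items():
    for d in place_of('wrist',q)[:2]: print(q,np.round(d['at'],1),round(d['confidence'],2),at_z('wrist',d['at'],z,s).round(1))
E
```

```text
[480.73816095 309.43531163 187.37071499] 14.68536750013419
slab_red_target [245.4 206.5] 0.63 [542.4 176.4  20. ]
slab_yellow_target [244.5 263.6] 0.76 [547.2 241.1  20. ]
slab_yellow_target [230.4  63.2] 0.31 [509.7  20.1  20. ]
slab_yellow [243.7 264.8] 0.68 [553.6 238.5   3. ]
```

View pics/w6.png

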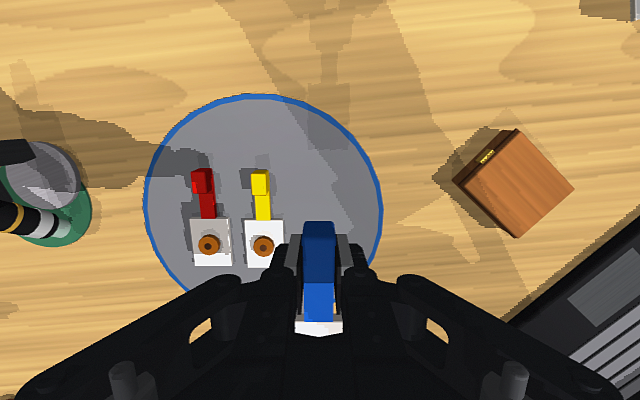

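Request:
apply_moves(
  targets="0 0 0 0 0 3.25 1; 0 0 0 0 0 6.5 1; 0 0 0 0 0 9.75 1; 0 0 0 0 0 13 1; 0 0 0 0 0 13 1",
)

```text
time: 36.8
tool_pos: [478.0, 303.9, 54.4]
tcp_rot: [-179.5, 0.3, 84.4]
ft_force: [-0.7, 0.2, -1.7]
finger_gap: 14.8
```

Request:
apply_moves(
  targets="0 0 0 0 0 1.15 1; 0 0 0 0 0 2.3 1; 0 0 0 0 0 3.45 1; 0 0 0 0 0 4.6 1; 0 0 0 0 0 4.6 1",
)

```text
time: 37.3
tool_pos: [480.8, 306.4, 12.1]
tcp_rot: [-179.9, 0.1, 84.5]
ft_force: [-0.2, -0.0, -0.8]
finger_gap: 14.7
```

Request:
apply_moves(
  targets="0 0 0 0 0 0.1 1; 0 0 0 0 0 0.3 1; 0 0 0 0 0 0.5 1; 0 0 0 0 0 0.7 1; 0 0 0 0 0 0.7 1",
)

```text
time: 37.8
tool_pos: [482.5, 307.4, 8.2]
tcp_rot: [180.0, -0.0, 84.5]
ft_force: [-2.7, -1.3, 7.4]
finger_gap: 14.7
```

Request:
apply_moves(
  targets="0 0 0 0 0 0 1; 0 0 0 0 0 0 1; 0 0 0 0 0 0 1; 0 0 0 0 0 0 2; 0 0 0 0 0 0 3.6",
)

```text
time: 38.3
tool_pos: [482.2, 307.2, 7.2]
tcp_rot: [180.0, -0.0, 84.5]
ft_force: [-0.5, 0.9, -0.3]
finger_gap: 33.1
```

Request:
apply_moves(
  targets="0 0 0 0 0 0 3.6; 0 0 0 0 0 -2 3.6; 0 0 0 0 0 -5 3.6; 0 0 0 0 0 -9 4; 0 0 0 0 0 -13 4",
)

```text
time: 38.8
tool_pos: [481.4, 306.7, 137.6]
tcp_rot: [-179.9, 0.0, 84.5]
ft_force: [1.0, 0.3, -0.6]
finger_gap: 39.8
```

```bash
echo '[482,307,137,84.5]' > cmd.json; python3 plan.py 440 150 230 84.5 4 2
```

```text
0 0 -0 -1.6 -0.27 -0.93 4; 0 0 -0 -3.21 -0.54 -1.86 4; 0 0 -0 -4.81 -0.8 -2.79 4; 0 0 -0 -6.41 -1.07 -3.72 4; 0 0 -0 -8.02 -1.34 -4.65 4
0 0 -0 -2 -0.33 -1.16 4; 0 0 -0 -4 -0.67 -2.33 4; 0 0 -0 -6.01 -1 -3.49 4; 0 0 -0 -8.01 -1.34 -4.65 4; 0 0 -0 -8.01 -1.34 -4.65 4
[440.  150.  230.   84.5]
```

Request:
apply_moves(
  targets="0 0 0 -1.6 -0.27 -0.93 4; 0 0 0 -3.21 -0.54 -1.86 4; 0 0 0 -4.81 -0.8 -2.79 4; 0 0 0 -6.41 -1.07 -3.72 4; 0 0 0 -8.02 -1.34 -4.65 4",
)

```text
time: 39.3
tool_pos: [460.7, 227.9, 183.8]
tcp_rot: [-180.0, 0.0, 84.5]
ft_force: [1.0, -0.5, 0.2]
finger_gap: 40.0
```

Request:
apply_moves(
  targets="0 0 0 -2 -0.33 -1.16 4; 0 0 0 -4 -0.67 -2.33 4; 0 0 0 -6.01 -1 -3.49 4; 0 0 0 -8.01 -1.34 -4.65 4; 0 0 0 -8.01 -1.34 -4.65 4",
)

```text
time: 39.8
tool_pos: [440.7, 148.6, 231.9]
tcp_rot: [179.8, -0.0, 84.4]
ft_force: [0.7, 1.6, -0.0]
finger_gap: 40.2
```

Request:
apply_moves(
  targets="0 0 0 0 0 0 4; 0 0 0 0 0 0 4; 0 0 0 0 0 0 4; 0 0 0 0 0 0 4; 0 0 0 0 0 0 4",
)

```text
time: 40.3
tool_pos: [439.8, 150.4, 229.6]
tcp_rot: [-180.0, 0.0, 84.5]
ft_force: [0.6, 0.1, -0.1]
finger_gap: 40.0
```

```bash
cat > look.py <<'E'
from h import *
import sys
def dark(): pass
s=sense(); print(s['time'],s['tool_pos'],s['finger_gap'],s['ft_force'])
im=snapshot('wrist'); save(sys.argv[1],im,None,1.25)
hsv=cv2.cvtColor(im,cv2.COLOR_RGB2HSV);H,S,V=[hsv[...,i].astype(int) for i in range(3)]
def blobs(m,n,zz,amin=60):
    k,l,st,ce=cv2.connectedComponentsWithStats(m.astype(np.uint8))
    for i in range(1,k):
        p=at_z('wrist',ce[i][::-1],zz,s)
        if amin<st[i,4]<3000 : print(n,st[i].tolist(),p.round(1))
blobs((((H<4)|(H>176))&(S>200)&(V>150)),'red',22)
blobs((H>24)&(H<32)&(S>200)&(V>150),'yel',22)
blobs((H>100)&(H<118)&(S>170)&(V>130),'blu',22)
blobs((H>5)&(H<18)&(S>190)&(V>90),'dome',15)
Z={'slab_red_target':20,'slab_yellow_target':20,'slab_blue_target':20,'scope':4,'scope_eye':22,'coaster':4}
for q,z in Z.items():
    for d in place_of('wrist',q)[:2]: print(q,np.round(d['at'],1),round(d['confidence'],2),at_z('wrist',d['at'],z,s).round(1))
E
python3 look.py w7
```

```text
40.3 [439.82842207 150.41381814 229.56008139] 39.998015802794555 [ 0.62166318  0.06134647 -0.12661444]
red [341, 186, 15, 40, 486] [482.3 182.8  22. ]
yel [389, 188, 19, 40, 436] [490.2 244.2  22. ]
blu [288, 119, 211, 196, 1866] [464.6 231.   22. ]
blu [436, 186, 23, 40, 498] [493.5 304.8  22. ]
dome [338, 242, 18, 16, 184] [544.1 177.8  15. ]
dome [388, 243, 16, 16, 137] [551.  242.6  15. ]
dome [433, 242, 18, 16, 183] [555.7 302.   15. ]
slab_red_target [250.  348.7] 0.77 [542.8 180.4  20. ]
slab_yellow_target [251.5 393.4] 0.82 [550.4 237.9  20. ]
slab_yellow_target [246.3 348.4] 0.65 [537.6 180.3  20. ]
slab_blue_target [248.9 442.5] 0.57 [552.7 301.2  20. ]
scope [181.9 206.6] 0.93 [439.6   8.2   4. ]
scope_eye [248.3 345.6] 0.75 [539.1 176.4  22. ]
scope_eye [235.  224.6] 0.71 [506.4  24.9  22. ]
coaster [247.5 392.4] 0.4 [552.4 240.4   4. ]
coaster [246.7 345.9] 0.22 [545.3 178.    4. ]
```

View pics/w7.png

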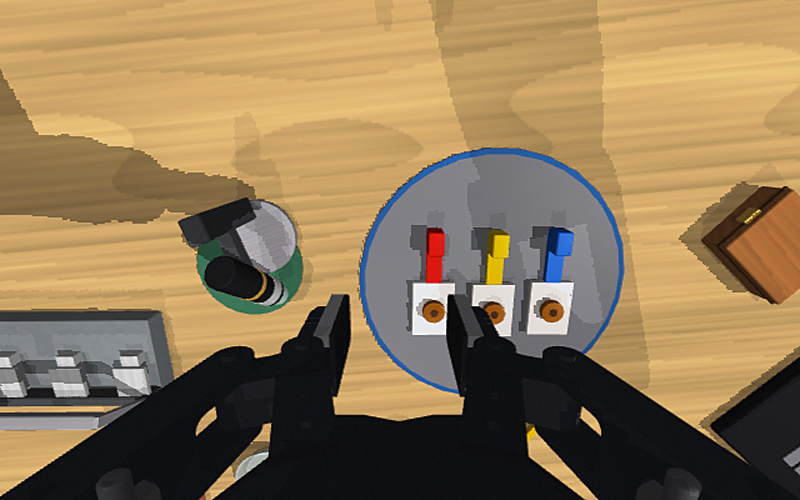

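```bash
python3 plan.py 400 5 230 95 6 2
```

```text
0 0 -0.018 -1.48 -0.26 0 6; 0 0 -0.037 -2.96 -0.52 0 6; 0 0 -0.055 -4.45 -0.78 0 6; 0 0 -0.073 -5.93 -1.04 0 6; 0 0 -0.092 -7.41 -1.29 0 6
0 0 -0.023 -1.81 -0.5 0 6; 0 0 -0.045 -3.63 -0.99 0 6; 0 0 -0.068 -5.44 -1.48 0 6; 0 0 -0.091 -7.26 -1.97 0 6; 0 0 -0.091 -7.26 -1.97 0 6
[400.   5. 230.  95.]
```

Request:
apply_moves(
  targets="0 0 -0.018 -1.48 -0.26 0 6; 0 0 -0.037 -2.96 -0.52 0 6; 0 0 -0.055 -4.45 -0.78 0 6; 0 0 -0.073 -5.93 -1.04 0 6; 0 0 -0.092 -7.41 -1.29 0 6",
)

```text
time: 41.15
tool_pos: [419.9, 77.0, 230.1]
tcp_rot: [180.0, 0.0, 89.8]
ft_force: [-0.5, -0.6, 0.4]
finger_gap: 60.1
```

Request:
apply_moves(
  targets="0 0 -0.023 -1.81 -0.5 0 6; 0 0 -0.045 -3.63 -0.99 0 6; 0 0 -0.068 -5.44 -1.48 0 6; 0 0 -0.091 -7.26 -1.97 0 6; 0 0 -0.091 -7.26 -1.97 0 6",
)

```text
time: 41.65
tool_pos: [399.8, 3.6, 230.1]
tcp_rot: [180.0, 0.0, 94.9]
ft_force: [-0.1, -0.2, 0.0]
finger_gap: 59.8
```

Request:
apply_moves(
  targets="0 0 0 0 0 0 6; 0 0 0 0 0 0 6; 0 0 0 0 0 0 6; 0 0 0 0 0 0 6; 0 0 0 0 0 0 6",
)

```text
time: 42.15
tool_pos: [400.1, 5.4, 229.9]
tcp_rot: [-180.0, -0.0, 95.0]
ft_force: [-0.2, -0.0, 0.0]
finger_gap: 60.1
```

```bash
python3 look.py w8 | grep -v -e blu -e yel -e red -e dome
```

```text
42.15 [400.13551379   5.3897378  229.94144734] 60.054524191296025 [-0.21311646 -0.00791562  0.04944719]
scope [201.9 316.3] 0.92 [440.    6.5   4. ]
scope [16.2 87.8] 0.84 [ 250.1 -262.8    4. ]
scope_eye [258.5 323.8] 0.96 [510.3  22.5  22. ]
scope_eye [80.3 70.3] 0.76 [ 319.5 -276.7   22. ]
coaster [228.2 302.8] 0.92 [477.8  -8.2   4. ]
```

View pics/w8.png

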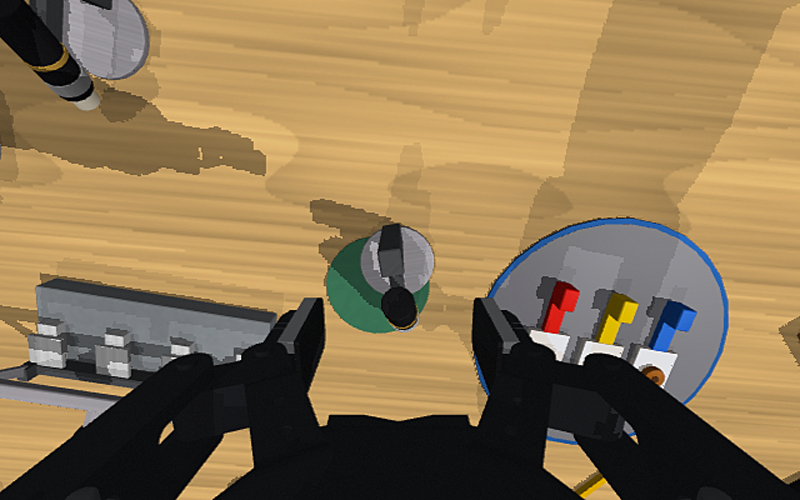

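```bash
python3 - <<'E'
import cv2
im=cv2.imread('pics/w8.png')[200:350,310:460]; cv2.imwrite('pics/w8c.png',cv2.resize(im,None,fx=4,fy=4,interpolation=cv2.INTER_CUBIC))
E
```

View pics/w8c.png

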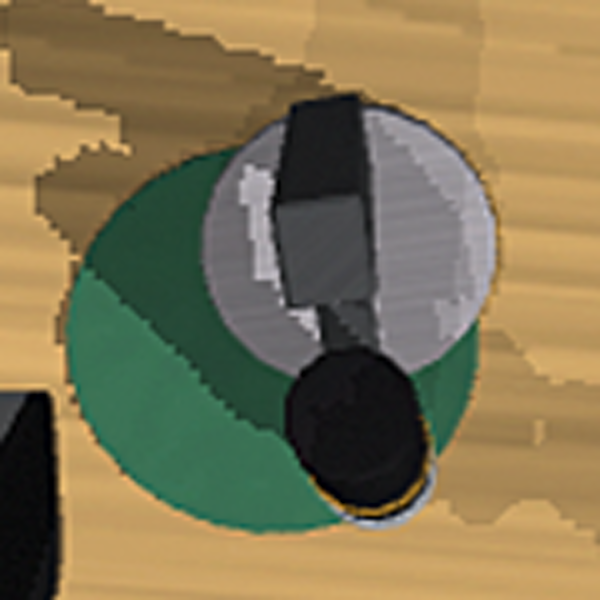

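```bash
python3 - <<'E'
from h import *
s=sense()
K=np.array([[275,203],[360,195],[380,295],[290,305]])/4; P=[]
for x,y in K:
    p=at_z('wrist',[(200+y)/1.25,(310+x)/1.25],106,s); P.append(p); 
P=np.array(P); print(P.round(1),P.mean(0).round(1))
e=[P[3]-P[0],P[2]-P[1],P[1]-P[0],P[2]-P[3]]
for v in e: print(np.linalg.norm(v).round(1),np.degrees(np.arctan2(v[1],v[0])).round(1))
# coaster from the green blob outline and foot
for n,x,y,z in [('coaster',272,340,4),('foot',350,245,12)]: print(n,at_z('wrist',[(200+y/4)/1.25,(310+x/4)/1.25],z,s).round(1))
E
python3 plan.py 420.5 4 130 103 6 1
```

```text
[[410.3  -8.3 106. ]
 [407.4   7.4 106. ]
 [426.7  13.  106. ]
 [430.2  -3.9 106. ]] [418.7   2.  106. ]
20.4 12.3
20.1 16.0
16.0 100.6
17.3 101.8
coaster [477.6  -9.2   4. ]
foot [446.9   8.9  12. ]
0 0 -0.035 -0.07 0.51 2.5 6; 0 0 -0.07 -0.14 1.02 5 6; 0 0 -0.105 -0.21 1.52 7.5 6; 0 0 -0.14 -0.27 2.03 10 6; 0 0 -0.14 -0.27 2.03 10 6
[420.5   4.  130.  103. ]
```

```bash
echo '[400,5,230,95]' > cmd.json; python3 plan.py 419.5 2 130 103 6 1, 419.5 2 71 103 6 1
```

```text
0 0 -0.035 -0.12 0.48 2.5 6; 0 0 -0.07 -0.23 0.96 5 6; 0 0 -0.105 -0.35 1.44 7.5 6; 0 0 -0.14 -0.47 1.92 10 6; 0 0 -0.14 -0.47 1.92 10 6
0 0 0 0 -0 1.48 6; 0 0 0 0 -0 2.95 6; 0 0 0 0 -0 4.42 6; 0 0 0 0 -0 5.9 6; 0 0 0 0 -0 5.9 6
[419.5   2.   71.  103. ]
```

Request:
apply_moves(
  targets="0 0 -0.035 -0.12 0.48 2.5 6; 0 0 -0.07 -0.23 0.96 5 6; 0 0 -0.105 -0.35 1.44 7.5 6; 0 0 -0.14 -0.47 1.92 10 6; 0 0 -0.14 -0.47 1.92 10 6",
)

```text
time: 43.0
tool_pos: [417.3, 2.2, 126.5]
tcp_rot: [-179.7, -0.1, 103.0]
ft_force: [-1.9, -0.4, -0.1]
finger_gap: 59.9
```

```bash
python3 - <<'E'
from h import *
s=sense(); print(s['tool_pos'],s['tcp_rot'])
save('w9',snapshot('wrist'),(130,370,160,480),2)
E
```

```text
[417.27543915   2.1933743  126.49551177] [-1.79656743e+02 -1.21649216e-01  1.03037200e+02]
```

View pics/w9.png

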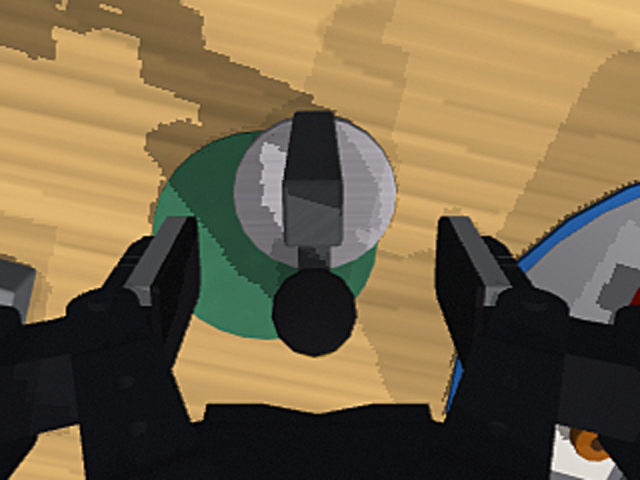

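```bash
python3 - <<'E'
from h import *
s=sense()
for z in (102,106): print(at_z('wrist',[236.5,316.5],z,s).round(1))
for x,y in [(285,180),(342,180),(286,246),(341,246)]: print(at_z('wrist',[130+y/2,160+x/2],106,s).round(1))
E
```

```text
[422.3   2.1 102. ]
[420.7   1.8 106. ]
[412.4  -8.7 106. ]
[408.6   7.8 106. ]
[433.1  -3.9 106. ]
[429.3  12.5 106. ]
```

Request:
apply_moves(
  targets="0 0 0 0 0.1 1.4 6; 0 0 0 0 0.1 2.8 6; 0 0 0 0 0.1 4.2 6; 0 0 0 0 0.1 5.4 6; 0 0 0 0 0.1 5.9 6",
  force=80,
)

```text
time: 43.55
tool_pos: [420.6, 2.2, 71.0]
tcp_rot: [180.0, 0.0, 103.0]
ft_force: [-0.0, 0.1, -0.6]
finger_gap: 60.3
```

Request:
apply_moves(
  targets="0 0 0 0 0 0 5; 0 0 0 0 0 0 3; 0 0 0 0 0 0 1; 0 0 0 0 0 0 1; 0 0 0 0 0 0 1",
)

```text
time: 44.05
tool_pos: [421.3, 2.1, 72.0]
tcp_rot: [179.9, 0.0, 103.0]
ft_force: [-2.6, -0.6, 6.7]
finger_gap: 17.0
```

Request:
apply_moves(
  targets="0 0 0 0 0 0 1; 0 0 0 0 0 0 1; 0 0 0 0 0 0 1; 0 0 0 0 0 0 1; 0 0 0 0 0 0 1",
)

```text
time: 44.55
tool_pos: [421.3, 2.1, 71.9]
tcp_rot: [179.9, 0.0, 103.0]
ft_force: [-1.3, -0.8, 5.1]
finger_gap: 17.1
```

```bash
python3 - <<'E'
from h import *
s=sense(); print(s['tool_pos'],s['tcp_rot'],s['finger_gap'],s['ft_force'],s['wrist_torque'])
E
```

```text
[421.27024      2.09012169  71.92716754] [1.79929390e+02 3.35631326e-02 1.03017411e+02] 17.051468551943167 [-1.27341195 -0.76827166  5.12772939] [0.06347753 0.2976764  0.00534494]
```

```bash
echo '[420.5,2,71,103]' > cmd.json; python3 plan.py 420.5 2 145 103 1 2, 431.3 151.6 145 103 1 2, 431.3 151.6 106 103 1 1
```

```text
0 0 -0 0 0 -0.74 1; 0 0 -0 0 0 -1.48 1; 0 0 -0 0 0 -2.22 1; 0 0 -0 0 0 -2.96 1; 0 0 -0 0 0 -3.7 1
0 0 -0 0 0 -0.92 1; 0 0 -0 0 0 -1.85 1; 0 0 -0 0 0 -2.78 1; 0 0 -0 0 0 -3.7 1; 0 0 -0 0 0 -3.7 1
0 0 -0 1.43 0.44 0 1; 0 0 -0 2.87 0.88 0 1; 0 0 -0 4.3 1.33 0 1; 0 0 -0 5.73 1.77 0 1; 0 0 -0 7.17 2.21 0 1
0 0 -0 1.79 0.55 0 1; 0 0 -0 3.58 1.1 0 1; 0 0 -0 5.37 1.66 0 1; 0 0 -0 7.16 2.21 0 1; 0 0 -0 7.16 2.21 0 1
0 0 -0 0 -0 0.98 1; 0 0 -0 0 -0 1.95 1; 0 0 -0 0 -0 2.92 1; 0 0 -0 0 -0 3.9 1; 0 0 -0 0 -0 3.9 1
[431.3 151.6 106.  103. ]
```

Request:
apply_moves(
  targets="0 0 0 0 0 -0.74 1; 0 0 0 0 0 -1.48 1; 0 0 0 0 0 -2.22 1; 0 0 0 0 0 -2.96 1; 0 0 0 0 0 -3.7 1",
)

```text
time: 45.05
tool_pos: [420.7, 2.3, 108.8]
tcp_rot: [180.0, 0.0, 103.0]
ft_force: [0.8, 0.1, -1.9]
finger_gap: 17.0
```

Request:
apply_moves(
  targets="0 0 0 0 0 -0.92 1; 0 0 0 0 0 -1.85 1; 0 0 0 0 0 -2.78 1; 0 0 0 0 0 -3.7 1; 0 0 0 0 0 -3.7 1",
)

```text
time: 45.55
tool_pos: [421.7, 2.1, 146.8]
tcp_rot: [179.9, 0.1, 103.0]
ft_force: [0.4, -0.2, -1.6]
finger_gap: 17.0
```

Request:
apply_moves(
  targets="0 0 0 1.43 0.44 0 1; 0 0 0 2.87 0.88 0 1; 0 0 0 4.3 1.33 0 1; 0 0 0 5.73 1.77 0 1; 0 0 0 7.17 2.21 0 1",
)

```text
time: 46.05
tool_pos: [425.7, 77.6, 144.6]
tcp_rot: [-180.0, -0.0, 103.0]
ft_force: [0.5, 0.5, -1.9]
finger_gap: 17.0
```

Request:
apply_moves(
  targets="0 0 0 1.79 0.55 0 1; 0 0 0 3.58 1.1 0 1; 0 0 0 5.37 1.66 0 1; 0 0 0 7.16 2.21 0 1; 0 0 0 7.16 2.21 0 1",
)

```text
time: 46.55
tool_pos: [431.1, 153.4, 144.6]
tcp_rot: [-180.0, -0.0, 103.1]
ft_force: [-0.5, 0.4, -1.8]
finger_gap: 17.3
```

Request:
apply_moves(
  targets="0 0 0 0 0 0.6 1; 0 0 0 0 0 1.3 1; 0 0 0 0 0 1.9 1; 0 0 0 0 0 2.4 1; 0 0 0 0 0 2.4 1",
)

```text
time: 47.05
tool_pos: [430.6, 151.2, 119.7]
tcp_rot: [-179.9, 0.0, 103.0]
ft_force: [0.2, -0.7, -2.5]
finger_gap: 16.7
```

```bash
cat > aim.py <<'E'
from h import *
import sys
col=sys.argv[1]; ez=float(sys.argv[2])
snapshot('wrist');s=sense(); print(s['time'],s['tool_pos'],s['tcp_rot'],s['finger_gap'],s['ft_force'])
ims={n:snapshot(n) for n in('wrist','side','top')}
for n in ('wrist','side','top'):
    for q,z in {'scope_eye':ez,f'slab_{col}_target':20}.items():
        for d in place_of(n,q)[:4]:
            p=at_z(n,d['at'],z,s)
            if np.hypot(p[0]-545,p[1]-240)<150: print(n,q,np.round(d['at'],1),round(d['confidence'],2),p.round(1))
x=R.from_euler('xyz',s['tcp_rot'],degrees=True).as_matrix()[:,1]
print('pred eye',(s['tool_pos']+90*x+[0,0,-50]).round(1))
if len(sys.argv)>3: save(sys.argv[3],np.hstack([ims['wrist'][150:400,200:520],ims['side'][100:350,220:470]]),None,1.4)
E
python3 aim.py red 70 w10
```

```text
47.1 [430.98474758 151.37181351 120.35670047] [-1.79929764e+02  3.86912647e-03  1.02984594e+02] 16.808667256750113 [-0.38996868 -0.16528459 -2.27201984]
wrist slab_red_target [315.5 317.8] 0.79 [544.3 177.2  20. ]
side scope_eye [181.7 319.3] 0.81 [514.8 160.3  70. ]
side slab_red_target [191.8 327.1] 0.74 [541.6 177.4  20. ]
pred eye [518.7 171.6  70.2]
```

View pics/w10.png

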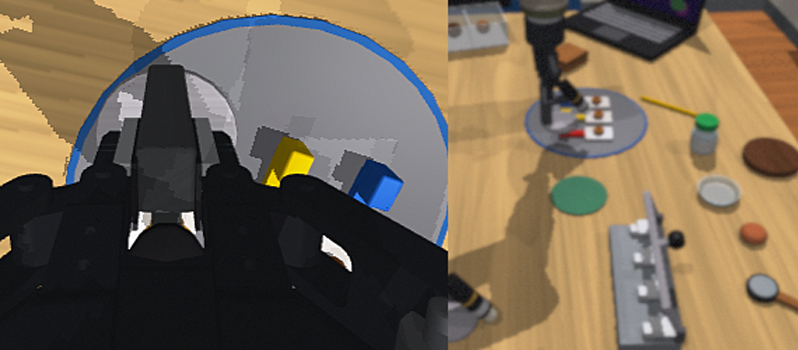

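Request:
apply_moves(
  targets="0 0 0 0 0 0.4 1; 0 0 0 0 0 0.8 1; 0 0 0 0 0 1.2 1; 0 0 0 0 0 1.5 1; 0 0 0 0 0 1.5 1",
)

```text
time: 48.05
tool_pos: [430.9, 151.7, 105.2]
tcp_rot: [-179.9, 0.0, 103.0]
ft_force: [0.0, -0.9, -2.3]
finger_gap: 17.1
```

Request:
apply_moves(
  targets="0 0 0 0 0 0 1; 0 0 0 0 0 0 1; 0 0 0 0 0 0 1; 0 0 0 0 0 0 1; 0 0 0 0 0 0 1",
)

```text
time: 48.55
tool_pos: [431.5, 151.8, 106.1]
tcp_rot: [180.0, -0.0, 103.0]
ft_force: [0.2, -0.4, -2.4]
finger_gap: 17.4
```

```bash
python3 - <<'E'
from h import *
s=sense(); print(s['tool_pos'],s['tcp_rot'],s['finger_gap'])
im=snapshot('side'); save('s11',im,(140,210,280,370),8)
x=R.from_euler('xyz',s['tcp_rot'],degrees=True).as_matrix()[:,1]
eye=s['tool_pos']+90*x+[0,0,-50]; print('eye',eye)
f=lambda P:[round((v-o)*8) for v,o in zip(proj('side',P),(140,280))][::-1]
for n,P in {'eye':eye,'redtop':[544,177.5,20],'yeltop':[550.5,240.3,20],'blutop':[555.5,302,20],'coltop':s['tool_pos']+[0,0,34]}.items(): print(n,f(P))
E
```

```text
[431.46840026 151.83747989 106.10292581] [ 1.79987900e+02 -1.14555100e-04  1.03016862e+02] 17.374549850724737
eye [519.15574222 172.10888089  56.12193208]
eye [322, 346]
redtop [383, 414]
yeltop [377, 321]
blutop [369, 238]
coltop [82, 191]
```

View pics/s11.png

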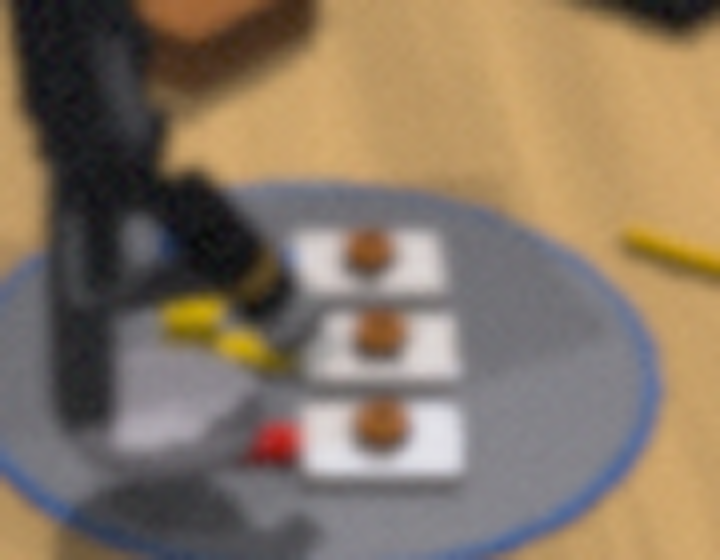

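Request:
apply_moves(
  targets="0 0 0 0 0 0 1; 0 0 0 0 0 0 1; 0 0 0 0 0 0 1; 0 0 0 0 0 0 1; 0 0 0 0 0 0 1",
)

```text
time: 49.1
tool_pos: [431.4, 151.8, 106.0]
tcp_rot: [-180.0, 0.0, 103.0]
ft_force: [1.1, 0.1, -2.0]
finger_gap: 16.9
```

Request:
apply_moves(
  targets="0 0 0 0 0 0 1; 0 0 0 0 0 0 1; 0 0 0 0 0 0 1; 0 0 0 0 0 0 1; 0 0 0 0 0 0 1",
)

```text
time: 49.6
tool_pos: [431.4, 151.8, 106.0]
tcp_rot: [180.0, 0.0, 103.0]
ft_force: [0.1, -1.0, -2.3]
finger_gap: 16.7
```

Request:
apply_moves(
  targets="0 0 0 0 0 0 1; 0 0 0 0 0 0 1; 0 0 0 0 0 0 1; 0 0 0 0 0 0 1; 0 0 0 0 0 0 1",
)

```text
time: 50.1
tool_pos: [431.4, 151.8, 106.0]
tcp_rot: [180.0, -0.0, 103.0]
ft_force: [-0.1, 0.0, -1.8]
finger_gap: 17.0
```

Request:
apply_moves(
  targets="0 0 0 0 0 0 1; 0 0 0 0 0 0 1; 0 0 0 0 0 0 1; 0 0 0 0 0 0 1; 0 0 0 0 0 0 1",
)

```text
time: 50.6
tool_pos: [431.4, 151.8, 106.0]
tcp_rot: [180.0, -0.0, 103.0]
ft_force: [0.7, 0.1, -1.1]
finger_gap: 17.1
```

Request:
apply_moves(
  targets="0 0 0 0 0 0 1; 0 0 0 0 0 0 1; 0 0 0 0 0 0 1; 0 0 0 0 0 0 1; 0 0 0 0 0 0 1",
)

```text
time: 51.1
tool_pos: [431.4, 151.8, 106.0]
tcp_rot: [-180.0, -0.0, 103.0]
ft_force: [0.7, -0.1, -2.0]
finger_gap: 16.9
```

```bash
echo '[431.3,151.6,106,103]' > cmd.json; python3 plan.py 431.3 151.6 116 103 1 1, 438.9 214.5 116 103 1 1, 438.9 214.5 106 103 1 1
```

```text
0 0 -0 0 0 -0.25 1; 0 0 -0 0 0 -0.5 1; 0 0 -0 0 0 -0.75 1; 0 0 -0 0 0 -1 1; 0 0 -0 0 0 -1 1
0 0 -0 1.49 0.54 0 1; 0 0 -0 2.98 1.08 0 1; 0 0 -0 4.47 1.62 0 1; 0 0 -0 5.96 2.16 0 1; 0 0 -0 5.96 2.16 0 1
0 0 -0 -0 -0 0.25 1; 0 0 -0 -0 -0 0.5 1; 0 0 -0 -0 -0 0.75 1; 0 0 -0 -0 -0 1 1; 0 0 -0 -0 -0 1 1
[438.9 214.5 106.  103. ]
```

Request:
apply_moves(
  targets="0 0 0 0 0 -0.25 1; 0 0 0 0 0 -0.5 1; 0 0 0 0 0 -0.75 1; 0 0 0 0 0 -1 1; 0 0 0 0 0 -1 1",
)

```text
time: 51.6
tool_pos: [431.8, 151.9, 116.6]
tcp_rot: [179.9, 0.0, 103.0]
ft_force: [-0.1, -0.8, -2.5]
finger_gap: 17.5
```

Request:
apply_moves(
  targets="0 0 0 1.49 0.54 0 1; 0 0 0 2.98 1.08 0 1; 0 0 0 4.47 1.62 0 1; 0 0 0 5.96 2.16 0 1; 0 0 0 5.96 2.16 0 1",
)

```text
time: 52.1
tool_pos: [439.2, 216.4, 116.1]
tcp_rot: [180.0, -0.0, 103.1]
ft_force: [0.3, 0.0, -1.2]
finger_gap: 17.1
```

Request:
apply_moves(
  targets="0 0 0 0 0 0.25 1; 0 0 0 0 0 0.5 1; 0 0 0 0 0 0.75 1; 0 0 0 0 0 1 1; 0 0 0 0 0 1 1",
)

```text
time: 52.6
tool_pos: [438.7, 214.3, 105.4]
tcp_rot: [-179.9, 0.0, 103.0]
ft_force: [0.9, -0.7, -2.4]
finger_gap: 17.2
```

Request:
apply_moves(
  targets="0 0 0 0 0 0 1; 0 0 0 0 0 0 1; 0 0 0 0 0 0 1; 0 0 0 0 0 0 1; 0 0 0 0 0 0 1",
)

```text
time: 53.1
tool_pos: [439.1, 214.8, 106.1]
tcp_rot: [180.0, -0.0, 103.0]
ft_force: [-0.1, 0.2, -2.9]
finger_gap: 16.6
```

```bash
python3 - <<'E'
from h import *
s=sense(); print(s['tool_pos'],s['tcp_rot'],s['finger_gap'],s['ft_force'])
im=snapshot('side'); wr=snapshot('wrist')
a=cv2.resize(im[130:200,285:355],None,fx=6,fy=6,interpolation=cv2.INTER_CUBIC)
b=cv2.resize(wr[150:360,250:390],(280,420),interpolation=cv2.INTER_CUBIC); save('s12',np.hstack([a,b]))
x=R.from_euler('xyz',s['tcp_rot'],degrees=True).as_matrix()[:,1]
eye=s['tool_pos']+90*x+[0,0,-50]; print('eye',eye)
f=lambda P:[round((v-o)*6) for v,o in zip(proj('side',P),(130,285))][::-1]
for n,P in {'eye':eye,'yeltop':[551,240.4,20],'blutop':[555.5,302,20]}.items(): print(n,f(P))
E
```

```text
[439.05880697 214.78588268 106.07241173] [ 1.79991665e+02 -4.14105958e-05  1.03020594e+02] 16.552778093175313 [-0.11064987  0.24203372 -2.86355082]
eye [526.74482933 235.0629957   56.08550498]
eye [211, 251]
yeltop [254, 301]
blutop [247, 238]
```

View pics/s12.png

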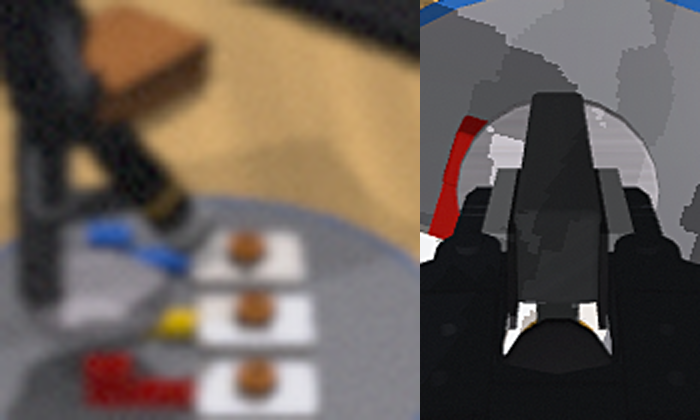

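Request:
apply_moves(
  targets="0 0 0 0 0 0 1; 0 0 0 0 0 0 1; 0 0 0 0 0 0 1; 0 0 0 0 0 0 1; 0 0 0 0 0 0 1",
)

```text
time: 53.7
tool_pos: [439.0, 214.7, 106.0]
tcp_rot: [-180.0, 0.0, 103.0]
ft_force: [-0.7, 0.1, -2.4]
finger_gap: 17.3
```

Request:
apply_moves(
  targets="0 0 0 0 0 0 1; 0 0 0 0 0 0 1; 0 0 0 0 0 0 1; 0 0 0 0 0 0 1; 0 0 0 0 0 0 1",
)

```text
time: 54.2
tool_pos: [439.0, 214.7, 106.0]
tcp_rot: [-180.0, -0.0, 103.0]
ft_force: [-0.2, -0.5, -2.2]
finger_gap: 17.2
```

Request:
apply_moves(
  targets="0 0 0 0 0 0 1; 0 0 0 0 0 0 1; 0 0 0 0 0 0 1; 0 0 0 0 0 0 1; 0 0 0 0 0 0 1",
)

```text
time: 54.7
tool_pos: [439.0, 214.8, 106.0]
tcp_rot: [180.0, -0.0, 103.0]
ft_force: [-0.4, 0.6, -2.4]
finger_gap: 17.2
```

Request:
apply_moves(
  targets="0 0 0 0 0 0 1; 0 0 0 0 0 0 1; 0 0 0 0 0 0 1; 0 0 0 0 0 0 1; 0 0 0 0 0 0 1",
)

```text
time: 55.2
tool_pos: [439.0, 214.8, 106.0]
tcp_rot: [180.0, 0.0, 103.0]
ft_force: [-0.4, -0.4, -1.7]
finger_gap: 17.1
```

Request:
apply_moves(
  targets="0 0 0 0 0 0 1; 0 0 0 0 0 0 1; 0 0 0 0 0 0 1; 0 0 0 0 0 0 1; 0 0 0 0 0 0 1",
)

```text
time: 55.7
tool_pos: [439.0, 214.7, 106.0]
tcp_rot: [-180.0, 0.0, 103.0]
ft_force: [-0.4, 0.4, -1.6]
finger_gap: 16.9
```

```bash
echo '[438.9,214.5,106,103]' > cmd.json; python3 plan.py 438.9 214.5 116 103 1 1, 443.1 276.1 116 103 1 1, 443.1 276.1 106 103 1 1
```

```text
0 0 -0 0 0 -0.25 1; 0 0 -0 0 0 -0.5 1; 0 0 -0 0 0 -0.75 1; 0 0 -0 0 0 -1 1; 0 0 -0 0 0 -1 1
0 0 -0 1.48 0.45 0 1; 0 0 -0 2.95 0.9 0 1; 0 0 -0 4.43 1.35 0 1; 0 0 -0 5.91 1.79 0 1; 0 0 -0 5.91 1.79 0 1
0 0 -0 -0 0 0.25 1; 0 0 -0 -0 0 0.5 1; 0 0 -0 -0 0 0.75 1; 0 0 -0 -0 0 1 1; 0 0 -0 -0 0 1 1
[443.  276.1 106.  103. ]
```

Request:
apply_moves(
  targets="0 0 0 0 0 -0.25 1; 0 0 0 0 0 -0.5 1; 0 0 0 0 0 -0.75 1; 0 0 0 0 0 -1 1; 0 0 0 0 0 -1 1",
)

```text
time: 56.2
tool_pos: [439.4, 214.9, 116.6]
tcp_rot: [179.9, -0.0, 103.0]
ft_force: [-0.4, 0.8, -2.3]
finger_gap: 17.2
```

Request:
apply_moves(
  targets="0 0 0 1.48 0.45 0 1; 0 0 0 2.95 0.9 0 1; 0 0 0 4.43 1.35 0 1; 0 0 0 5.91 1.79 0 1; 0 0 0 5.91 1.79 0 1",
)

```text
time: 56.7
tool_pos: [443.0, 278.8, 116.0]
tcp_rot: [180.0, -0.0, 103.1]
ft_force: [0.4, 0.6, -1.1]
finger_gap: 17.2
```

Request:
apply_moves(
  targets="0 0 0 0 0 0.25 1; 0 0 0 0 0 0.5 1; 0 0 0 0 0 0.75 1; 0 0 0 0 0 1 1; 0 0 0 0 0 1 1",
)

```text
time: 57.2
tool_pos: [442.9, 275.9, 105.4]
tcp_rot: [-179.9, 0.0, 103.0]
ft_force: [-0.1, 0.8, -2.9]
finger_gap: 16.9
```

Request:
apply_moves(
  targets="0 0 0 0 0 0 1; 0 0 0 0 0 0 1; 0 0 0 0 0 0 1; 0 0 0 0 0 0 1; 0 0 0 0 0 0 1",
)

```text
time: 57.7
tool_pos: [443.2, 276.4, 106.1]
tcp_rot: [180.0, -0.0, 103.0]
ft_force: [-0.6, 0.3, -2.8]
finger_gap: 17.1
```

```bash
python3 aim.py blue 56
```

```text
57.75 [443.15390068 276.38577035 106.05532307] [ 1.79994773e+02 -1.68728549e-03  1.03021002e+02] 17.035511410606873 [-0.47961319  0.04913067 -1.90808106]
side scope_eye [164.3 319.7] 0.6 [530.7 279.1  56. ]
side slab_blue_target [169.6 325.3] 0.54 [552.8 302.9  20. ]
top scope_eye [198.5 230.5] 0.44 [543.7 301.2  56. ]
top slab_blue_target [198.7 233.8] 0.42 [549.8 298.6  20. ]
pred eye [530.8 296.7  56.1]
```

Request:
apply_moves(
  targets="0 0 0 0 0 0 1; 0 0 0 0 0 0 1; 0 0 0 0 0 0 1; 0 0 0 0 0 0 1; 0 0 0 0 0 0 1",
)

```text
time: 58.7
tool_pos: [443.1, 276.3, 106.0]
tcp_rot: [-180.0, 0.0, 103.0]
ft_force: [-0.3, -0.9, -1.6]
finger_gap: 16.9
```

Request:
apply_moves(
  targets="0 0 0 0 0 0 1; 0 0 0 0 0 0 1; 0 0 0 0 0 0 1; 0 0 0 0 0 0 1; 0 0 0 0 0 0 1",
)

```text
time: 59.2
tool_pos: [443.1, 276.4, 106.0]
tcp_rot: [-180.0, -0.0, 103.0]
ft_force: [0.3, 0.1, -1.0]
finger_gap: 17.0
```

Request:
apply_moves(
  targets="0 0 0 0 0 0 1; 0 0 0 0 0 0 1; 0 0 0 0 0 0 1; 0 0 0 0 0 0 1; 0 0 0 0 0 0 1",
)

```text
time: 59.7
tool_pos: [443.1, 276.4, 106.0]
tcp_rot: [-180.0, 0.0, 103.0]
ft_force: [0.1, -0.3, -2.2]
finger_gap: 16.4
```

Request:
apply_moves(
  targets="0 0 0 0 0 0 1; 0 0 0 0 0 0 1; 0 0 0 0 0 0 1; 0 0 0 0 0 0 1; 0 0 0 0 0 0 1",
)

```text
time: 60.2
tool_pos: [443.2, 276.4, 106.0]
tcp_rot: [180.0, 0.0, 103.0]
ft_force: [-0.7, -0.2, -2.2]
finger_gap: 16.6
```

```bash
python3 - <<'E'
from h import *
s=sense()
im=snapshot('side'); r0,c0,k=135,285,10
a=cv2.resize(im[r0:r0+55,c0:c0+70],None,fx=k,fy=k,interpolation=cv2.INTER_CUBIC)
x=R.from_euler('xyz',s['tcp_rot'],degrees=True).as_matrix()[:,1]; z=np.array([0,0,1.])
o=s['tool_pos']+20*x-68*z
f=lambda u,v:tuple(int(round((q-p)*k)) for q,p in zip(proj('side',o+u*x+v*z),(r0,c0)))[::-1]
b=a.copy(); print(o.round(1),f(70,18))
for u,v,c in [(70,18,(255,0,0)),(-9,102,(0,255,0)),(-31,102,(0,255,0)),(-20,8,(0,255,0)),(48,0,(0,255,255)),(93.5+1.7,-18,(255,0,255)),(15.5,100,(255,255,0))]: cv2.drawMarker(b,f(u,v),c,cv2.MARKER_CROSS,10,1)
g=cv2.convertScaleAbs(a,alpha=1.6,beta=0)
save('s13',cv2.resize(np.vstack([b,g]),None,fx=.54,fy=.54,interpolation=cv2.INTER_AREA))
E
```

```text
[462.7 280.9  38. ] (341, 264)
```

View pics/s13.png

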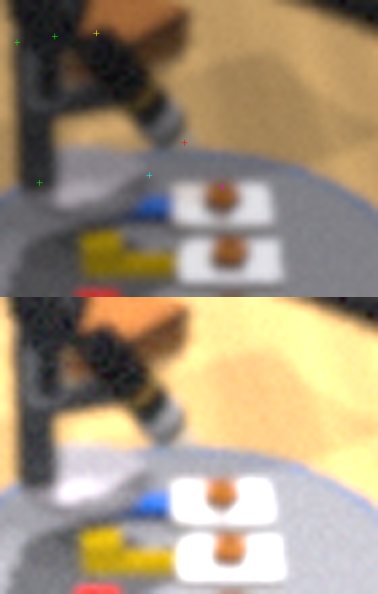

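```bash
python3 - <<'E'
from h import *
for n,box in (('top',(180,270,300,390)),('side',(215,270,270,360))):
    im=snapshot(n); hsv=cv2.cvtColor(im,cv2.COLOR_RGB2HSV);H,S,V=[hsv[...,i].astype(int) for i in range(3)]
    m=((H>60)&(H<90)&(S>80)); w=np.zeros_like(m); w[box[0]:box[1],box[2]:box[3]]=1; m&=w
    p=np.array([at_z(n,q,4)[:2] for q in np.argwhere(m)]); print(n,len(p),p.mean(0).round(1),((p.min(0)+p.max(0))/2).round(1),np.ptp(p,0).round(0))
E
python3 plan.py 443.1 276.1 145 103 1 1, 458.5 -15.5 145 103 1 3
```

```text
top 975 [477.6  -9.3] [477.9  -8.8] [100. 101.]
side 788 [477.7 -13.4] [477.9 -12. ] [102. 101.]
0 0 -0 -0 0 -0.98 1; 0 0 -0 -0 0 -1.95 1; 0 0 -0 -0 0 -2.92 1; 0 0 -0 -0 0 -3.9 1; 0 0 -0 -0 0 -3.9 1
0 0 -0 -1.92 -0.34 0 1; 0 0 -0 -3.83 -0.67 0 1; 0 0 -0 -5.75 -1.01 0 1; 0 0 -0 -7.67 -1.35 0 1; 0 0 -0 -9.59 -1.68 0 1
0 0 -0 -1.91 -0.34 0 1; 0 0 -0 -3.83 -0.68 0 1; 0 0 -0 -5.75 -1.02 0 1; 0 0 -0 -7.67 -1.35 0 1; 0 0 -0 -9.58 -1.69 0 1
0 0 -0 -2.4 -0.42 0 1; 0 0 -0 -4.8 -0.84 0 1; 0 0 -0 -7.19 -1.26 0 1; 0 0 -0 -9.59 -1.68 0 1; 0 0 -0 -9.59 -1.68 0 1
[458.5 -15.5 145.  103. ]
```

Request:
apply_moves(
  targets="0 0 0 0 0 -0.98 1; 0 0 0 0 0 -1.95 1; 0 0 0 0 0 -2.92 1; 0 0 0 0 0 -3.9 1; 0 0 0 0 0 -3.9 1",
)

```text
time: 60.85
tool_pos: [444.5, 277.0, 147.6]
tcp_rot: [179.8, -0.1, 103.0]
ft_force: [0.8, 0.4, -1.0]
finger_gap: 17.3
```

Request:
apply_moves(
  targets="0 0 0 -1.92 -0.34 0 1; 0 0 0 -3.83 -0.67 0 1; 0 0 0 -5.75 -1.01 0 1; 0 0 0 -7.67 -1.35 0 1; 0 0 0 -9.59 -1.68 0 1",
)

```text
time: 61.35
tool_pos: [448.2, 178.4, 144.8]
tcp_rot: [-180.0, 0.0, 103.0]
ft_force: [0.3, -0.3, -2.0]
finger_gap: 17.1
```

Request:
apply_moves(
  targets="0 0 0 -1.91 -0.34 0 1; 0 0 0 -3.83 -0.68 0 1; 0 0 0 -5.75 -1.02 0 1; 0 0 0 -7.67 -1.35 0 1; 0 0 0 -9.58 -1.69 0 1",
)

```text
time: 61.85
tool_pos: [453.4, 81.2, 144.9]
tcp_rot: [-180.0, 0.0, 103.0]
ft_force: [0.2, -0.6, -2.1]
finger_gap: 17.2
```

Request:
apply_moves(
  targets="0 0 0 -2.4 -0.42 0 1; 0 0 0 -4.8 -0.84 0 1; 0 0 0 -7.19 -1.26 0 1; 0 0 0 -9.59 -1.68 0 1; 0 0 0 -9.59 -1.68 0 1",
)

```text
time: 62.35
tool_pos: [458.8, -17.6, 145.0]
tcp_rot: [-180.0, 0.1, 102.9]
ft_force: [-0.2, 0.8, -1.5]
finger_gap: 16.9
```

Request:
apply_moves(
  targets="0 0 0 0 0 1.6 1; 0 0 0 0 0 3.2 1; 0 0 0 0 0 4.8 1; 0 0 0 0 0 6 1; 0 0 0 0 0 6 1",
)

```text
time: 62.85
tool_pos: [457.1, -14.6, 83.0]
tcp_rot: [-179.8, -0.1, 103.0]
ft_force: [0.1, 0.1, -1.9]
finger_gap: 17.3
```

Request:
apply_moves(
  targets="0 0 0 0 0 0.4 1; 0 0 0 0 0 0.8 1; 0 0 0 0 0 1.1 1; 0 0 0 0 0 1.3 1; 0 0 0 0 0 1.3 1",
)

```text
time: 63.35
tool_pos: [458.9, -15.3, 72.2]
tcp_rot: [180.0, 0.0, 103.0]
ft_force: [0.3, 0.4, -1.3]
finger_gap: 17.3
```

Request:
apply_moves(
  targets="0 0 0 0 0 0 1; 0 0 0 0 0 0 1; 0 0 0 0 0 0 1; 0 0 0 0 0 0 1; 0 0 0 0 0 0 1",
)

```text
time: 63.85
tool_pos: [458.7, -15.2, 72.0]
tcp_rot: [180.0, 0.0, 103.0]
ft_force: [-0.2, 0.7, -1.2]
finger_gap: 16.9
```

Request:
apply_moves(
  targets="0 0 0 0 0 0.05 1; 0 0 0 0 0 0.1 1; 0 0 0 0 0 0.12 1; 0 0 0 0 0 0.12 1; 0 0 0 0 0 0.12 1",
)

```text
time: 64.35
tool_pos: [458.9, -15.3, 72.0]
tcp_rot: [180.0, 0.0, 103.0]
ft_force: [-6.7, -1.3, 11.1]
finger_gap: 17.1
```

Request:
apply_moves(
  targets="0 0 0 0 0 0 2.2; 0 0 0 0 0 0 3; 0 0 0 0 0 0 4; 0 0 0 0 0 0 5; 0 0 0 0 0 0 6",
)

```text
time: 64.85
tool_pos: [458.7, -15.2, 70.7]
tcp_rot: [-180.0, -0.0, 103.0]
ft_force: [-0.3, 0.1, -0.5]
finger_gap: 60.0
```

Request:
apply_moves(
  targets="0 0 0 0 0 0 6; 0 0 0 0 0 -1.5 6; 0 0 0 0 0 -4 6; 0 0 0 0 0 -7 6; 0 0 0 0 0 -10 6",
)

```text
time: 65.35
tool_pos: [458.3, -15.2, 171.5]
tcp_rot: [-180.0, -0.0, 103.0]
ft_force: [0.2, 0.3, -0.0]
finger_gap: 60.0
```

```bash
echo '[458.5,-15.5,170.8,103]' > cmd.json; python3 plan.py 500 -200 230 84.5 5 2
```

```text
0 0 0.032 -1.89 -0.01 -0.59 5; 0 0 0.065 -3.78 -0.02 -1.18 5; 0 0 0.097 -5.67 -0.03 -1.78 5; 0 0 0.129 -7.56 -0.04 -2.37 5; 0 0 0.161 -9.46 -0.05 -2.96 5
0 0 0.041 -2.33 0.36 -0.74 5; 0 0 0.081 -4.67 0.73 -1.48 5; 0 0 0.122 -7 1.09 -2.22 5; 0 0 0.162 -9.34 1.46 -2.96 5; 0 0 0.162 -9.34 1.46 -2.96 5
[ 500.  -200.   230.    84.5]
```

```bash
echo '[458.5,-15.5,170.8,103]' > cmd.json; python3 plan.py 606.2 -243 200 84.5 4 3, 606.2 -243 130 84.5 4 1, 606.2 -243 95 84.5 4 1
```

```text
0 0 0.022 -1.7 0.62 -0.19 4; 0 0 0.043 -3.4 1.24 -0.39 4; 0 0 0.065 -5.1 1.85 -0.58 4; 0 0 0.086 -6.8 2.47 -0.78 4; 0 0 0.108 -8.5 3.09 -0.97 4
0 0 0.021 -1.62 0.8 -0.2 4; 0 0 0.043 -3.24 1.6 -0.39 4; 0 0 0.064 -4.86 2.39 -0.59 4; 0 0 0.086 -6.49 3.19 -0.78 4; 0 0 0.107 -8.11 3.99 -0.98 4
0 0 0.027 -1.91 1.21 -0.24 4; 0 0 0.054 -3.82 2.42 -0.48 4; 0 0 0.081 -5.73 3.62 -0.73 4; 0 0 0.108 -7.64 4.83 -0.97 4; 0 0 0.108 -7.64 4.83 -0.97 4
0 0 -0 -0 0 1.75 4; 0 0 -0 -0 0 3.5 4; 0 0 -0 -0 0 5.25 4; 0 0 -0 -0 0 7 4; 0 0 -0 -0 0 7 4
0 0 -0 -0 0 0.88 4; 0 0 -0 -0 0 1.75 4; 0 0 -0 -0 0 2.62 4; 0 0 -0 -0 0 3.5 4; 0 0 -0 -0 0 3.5 4
[ 606.2 -243.    95.    84.5]
```

Request:
apply_moves(
  targets="0 0 0.022 -1.7 0.62 -0.19 4; 0 0 0.043 -3.4 1.24 -0.39 4; 0 0 0.065 -5.1 1.85 -0.58 4; 0 0 0.086 -6.8 2.47 -0.78 4; 0 0 0.108 -8.5 3.09 -0.97 4",
  force=30,
)

```text
time: 65.85
tool_pos: [508.2, -92.1, 179.7]
tcp_rot: [-180.0, -0.0, 96.8]
ft_force: [0.1, -0.8, 0.1]
finger_gap: 39.9
```

Request:
apply_moves(
  targets="0 0 0.021 -1.62 0.8 -0.2 4; 0 0 0.043 -3.24 1.6 -0.39 4; 0 0 0.064 -4.86 2.39 -0.59 4; 0 0 0.086 -6.49 3.19 -0.78 4; 0 0 0.107 -8.11 3.99 -0.98 4",
)

```text
time: 66.35
tool_pos: [557.3, -167.9, 189.3]
tcp_rot: [-179.9, -0.0, 90.6]
ft_force: [0.2, -0.7, 0.5]
finger_gap: 40.0
```

Request:
apply_moves(
  targets="0 0 0.027 -1.91 1.21 -0.24 4; 0 0 0.054 -3.82 2.42 -0.48 4; 0 0 0.081 -5.73 3.62 -0.73 4; 0 0 0.108 -7.64 4.83 -0.97 4; 0 0 0.108 -7.64 4.83 -0.97 4",
)

```text
time: 66.85
tool_pos: [606.9, -245.3, 198.9]
tcp_rot: [-180.0, 0.0, 84.3]
ft_force: [-0.3, 0.1, 1.0]
finger_gap: 40.1
```

Request:
apply_moves(
  targets="0 0 0 0 0 1.75 4; 0 0 0 0 0 3.5 4; 0 0 0 0 0 5.25 4; 0 0 0 0 0 7 4; 0 0 0 0 0 7 4",
)

```text
time: 67.35
tool_pos: [604.2, -241.5, 125.7]
tcp_rot: [-179.7, -0.1, 84.5]
ft_force: [-0.0, 0.3, -0.6]
finger_gap: 40.1
```

Request:
apply_moves(
  targets="0 0 0 0 0 0.88 4; 0 0 0 0 0 1.75 4; 0 0 0 0 0 2.62 4; 0 0 0 0 0 3.5 4; 0 0 0 0 0 3.5 4",
)

```text
time: 67.85
tool_pos: [605.5, -242.2, 93.0]
tcp_rot: [-179.9, -0.1, 84.5]
ft_force: [0.0, 0.4, -0.5]
finger_gap: 39.7
```

Request:
apply_moves(
  targets="0 0 0 0 0 0 2; 0 0 0 0 0 0 1; 0 0 0 0 0 0 1; 0 0 0 0 0 0 1; 0 0 0 0 0 0 1",
)

```text
time: 68.35
tool_pos: [606.6, -242.8, 95.4]
tcp_rot: [180.0, 0.0, 84.5]
ft_force: [-0.6, 0.2, 1.2]
finger_gap: 17.2
```

Request:
apply_moves(
  targets="0 0 0 0 -0.59 -0.06 1; 0 0 0 0 -1.18 -0.07 1; 0 0 0 0 -1.76 -0.04 1; 0 0 0 0 -2.35 0.04 1; 0 0 0 0 -2.92 0.18 1",
)

```text
time: 68.85
tool_pos: [579.3, -240.4, 94.9]
tcp_rot: [179.7, 0.1, 84.5]
ft_force: [6.0, -0.6, 2.1]
finger_gap: 17.3
```

Request:
apply_moves(
  targets="0 0 0 0 -0.56 0.18 1; 0 0 0 0 -1.1 0.4 1; 0 0 0 0 -1.63 0.67 1; 0 0 0 0 -2.13 0.98 1; 0 0 0 0 -2.6 1.33 1",
)

```text
time: 69.35
tool_pos: [553.8, -238.1, 83.1]
tcp_rot: [179.6, 0.1, 84.5]
ft_force: [-0.3, 2.0, 11.4]
finger_gap: 17.3
```

Request:
apply_moves(
  targets="0 0 0 0 -0.44 0.4 1; 0 0 0 0 -0.84 0.82 1; 0 0 0 0 -1.21 1.28 1; 0 0 0 0 -1.54 1.77 1; 0 0 0 0 -1.83 2.28 1",
)

```text
time: 69.85
tool_pos: [534.2, -236.4, 59.4]
tcp_rot: [179.8, 0.1, 84.5]
ft_force: [-4.0, 1.5, 10.6]
finger_gap: 17.1
```

Request:
apply_moves(
  targets="0 0 0 0 0 0.05 1; 0 0 0 0 0 0.1 1; 0 0 0 0 0 0.15 1; 0 0 0 0 0 0.15 1; 0 0 0 0 0 0.15 1",
)

```text
time: 70.35
tool_pos: [533.2, -236.3, 57.4]
tcp_rot: [180.0, 0.1, 84.5]
ft_force: [-7.2, 1.3, 12.7]
finger_gap: 17.5
```

Request:
apply_moves(
  targets="0 0 0 0 0 0 2; 0 0 0 0 0 0 3; 0 0 0 0 0 0 4; 0 0 0 0 0 0 4; 0 0 0 0 0 0 4",
)

```text
time: 70.85
tool_pos: [533.2, -235.6, 55.4]
tcp_rot: [-180.0, -0.0, 84.5]
ft_force: [-0.0, -0.5, 0.1]
finger_gap: 40.2
```

Request:
apply_moves(
  targets="0 0 0 0 0 -3 4; 0 0 0 0 0 -6 4; 0 0 0 0 0 -10 4; 0 0 0 0 0 -14 4; 0 0 0 0 0 -18 4",
)

```text
time: 71.35
tool_pos: [533.0, -235.5, 237.0]
tcp_rot: [-180.0, -0.0, 84.5]
ft_force: [1.1, -0.2, 0.4]
finger_gap: 39.4
```

Request:
apply_moves(
  targets="0 0 0 3 -2 0 4; 0 0 0 6 -4 0 4; 0 0 0 9 -6 0 4; 0 0 0 12 -8 0 4; 0 0 0 15 -10 0 4",
)

```text
time: 71.85
tool_pos: [447.3, -75.6, 235.5]
tcp_rot: [180.0, -0.0, 84.5]
ft_force: [0.7, -0.1, -0.6]
finger_gap: 40.0
```

Request:
apply_moves(
  targets="0 0 0 3 0 0 4; 0 0 0 6 0 0 4; 0 0 0 9 0 0 4; 0 0 0 12 0 0 4; 0 0 0 12 0 0 4",
)

```text
time: 72.35
tool_pos: [459.5, 45.6, 235.6]
tcp_rot: [180.0, -0.1, 84.7]
ft_force: [-0.4, -0.4, 0.5]
finger_gap: 40.2
```

```bash
python3 - <<'E'
from h import *
s=sense(); print(s['time'],s['tool_pos'])
im={n:snapshot(n) for n in('wrist','side','top')}
Z={'bar_knob':72,'slab_red_target':20,'slab_yellow_target':20,'slab_blue_target':20,'scope':4,'scope_eye':22,'coaster':4,'jar':0,'dish':0,'pebble':0,'pencil':0,'loupe':0,'slicebox':0}
for q,z in Z.items():
    print(q,[(n,round(d['confidence'],2),at_z(n,d['at'],z,s)[:2].round().tolist()) for n in im for d in place_of(n,q)[:2] if d['confidence']>.4])
save('end',np.vstack([im['wrist'],im['side']]),None,.75)
E
```

```text
72.35 [459.54047151  45.56603297 235.60672011]
bar_knob [('wrist', 0.91, [535.0, -240.0]), ('top', 0.81, [533.0, -241.0])]
slab_red_target [('wrist', 0.58, [540.0, 177.0]), ('top', 0.75, [543.0, 180.0]), ('top', 0.44, [739.0, -265.0])]
slab_yellow_target [('wrist', 0.66, [550.0, 239.0]), ('wrist', 0.44, [546.0, 289.0]), ('side', 0.86, [542.0, 233.0]), ('side', 0.66, [551.0, 5.0]), ('top', 0.71, [555.0, 241.0])]
slab_blue_target [('wrist', 0.72, [555.0, 300.0]), ('wrist', 0.43, [540.0, 178.0]), ('side', 0.73, [543.0, 306.0]), ('top', 0.63, [552.0, 304.0])]
scope [('wrist', 0.69, [478.0, -10.0]), ('wrist', 0.57, [249.0, -263.0]), ('side', 0.86, [244.0, -269.0]), ('side', 0.64, [368.0, -426.0]), ('top', 0.96, [376.0, -432.0]), ('top', 0.74, [479.0, -15.0])]
scope_eye [('wrist', 0.65, [543.0, 5.0]), ('wrist', 0.58, [319.0, -277.0]), ('side', 0.86, [548.0, -5.0]), ('side', 0.79, [315.0, -388.0]), ('top', 0.84, [320.0, -394.0]), ('top', 0.83, [318.0, -277.0])]
coaster [('side', 0.97, [477.0, -3.0]), ('top', 0.58, [481.0, -10.0])]
jar [('side', 0.58, [757.0, 120.0]), ('top', 0.61, [758.0, 121.0])]
dish [('side', 0.83, [742.0, -47.0])]
pebble [('wrist', 0.55, [774.0, -151.0]), ('wrist', 0.45, [547.0, 182.0]), ('side', 0.75, [773.0, -148.0]), ('top', 0.62, [541.0, -243.0]), ('top', 0.55, [763.0, -154.0])]
pencil [('wrist', 0.69, [723.0, 267.0]), ('side', 0.71, [733.0, 273.0]), ('side', 0.43, [758.0, 128.0]), ('top', 0.47, [717.0, 273.0])]
loupe [('side', 0.91, [740.0, -272.0]), ('top', 0.69, [746.0, -270.0]), ('top', 0.69, [557.0, -244.0])]
slicebox [('side', 0.77, [496.0, 535.0]), ('top', 0.91, [505.0, 523.0])]
```

```bash
python3 -c "
from bench import *
print(hand_in())"
```

```text
the job is handed in; nothing more can be done
None
```

I did every step of the job and handed it in at about 72 s of the 210 s allowed. No verdict is reported, so what follows rests on my own measurements.

**What I did:**
- **Bar and slabs:** I swung the bar up to about 1.25 rad. I then slid the red, yellow and blue slabs out of the press and laid each one flat on the mat.
- **Microscope:** I took the one farthest to the robot's left; it had been knocked a few centimetres off-centre on its coaster, so I measured it again first. I held its nose about 44 mm from the red, yellow and blue domes in that order, for at least 2.5 s each.
- **Finish:** I stood the microscope back on the green coaster and closed the bar.

**Last checks:**
- **Slabs:** the wrist and top cameras put the domes at about (543, 178), (551, 240) and (555, 302) mm. That is within about 70 mm of the mat's centre, where 125 mm is allowed.
- **Microscope:** its origin is at about (478, -10) mm. The coaster's centre came out at about (478, -10) mm too.
- **Bar:** the knob is at about (535, -240) mm. The tool ended at the same height as when I first gripped the bar shut.
- **Gripper:** it is open and clear of everything.
- **Bystanders:** they were found in their usual spots, but I did not measure how far they were from their starting places.

**Disagreements and gaps:**
- **Nose position:** the network on the side camera placed the nose 11–18 mm nearer to that camera than my calculation did. Enlarged side pictures (red, yellow and blue) agreed with the calculation to a few mm, so I trusted those.
- **Side-camera dome readings:** at the end it put yellow and blue 8–12 mm off the other cameras.
- **Final picture:** I could not view it because the 16-picture limit was reached, so the final check is by numbers only.

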